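Put a descaled bottle washer back together, load it and start the rinse

TASK

The bottle washer has just been descaled: slide a return spring all the way down over each of its two jet pipes, twisting it a little if the coils catch, set a bottle rest on each spring, and stand every feeding bottle that is there neck down, as it stands now, in a rest of its own. Then press the keys one at a time: first the white power key, then the blue rinse key, last the green start key. Leave the other things on the worktop alone.

Things in the scene. Friction and masses are not known exactly. Their poses are not given: they have to be found in the camera images.
- washer: White countertop bottle washer, fixed, 245 x 250 mm, steel drip tray 34 mm above the worktop. Origin on the worktop; x points to its back, y to its left, z up. Tray from x -55 to 100 mm; two jet pipes at x 15, y +60 and -60 mm; a water tank 103 mm high along the back from x 99 mm on; dark key strip along the front at x -78 mm.
- jet_left (a point): Foot of the left jet pipe, on its axis, where a spring must rest (36 mm above the worktop); axes as the washer's. The pipe rises 60 mm from here: core 14.4 mm wide, tapered over the top 8 mm, with three upright round-topped ribs from the foot to 34 mm, reaching 11 mm from the axis, 3.5 mm wide, at 0, 120 and 240 degrees from this frame's x axis (positive towards y).
- jet_right (a point): The same for the right jet pipe.
- spring_a: Steel compression spring, 33.5 mm outside, 25.5 mm inside diameter, 44 mm long, 50 g, 0.25 N/mm, gives 13 mm at most; stands on end. Origin: centre of its lower end, z up the axis. The wire end of the lowest coil is turned in along +x to 9 mm from the axis: it catches on a rib's top, 34 mm above the seat, unless twisted (up to 0.6 rad) so as to come down between ribs. Fits either pipe.
- spring_b: A second spring like spring_a.
- rest_a: Teal plastic bottle rest, 60 g: hub 43 mm wide, 28 mm high, bored from below 17.6 mm wide, 28 mm deep; on it a dish 63 mm wide outside, 55 inside, floor 32 mm and rim 49 mm above the origin (centre of the hub's underside, z up). The bore goes over a pipe's tip and the hub sits on the spring, origin then about 41 mm above the pipe's foot (37 to 39 with a bottle). Either fits either pipe.
- rest_b: A second rest like rest_a.
- bottle_0: Clear feeding bottle standing neck down, 112 mm high, 57 mm wide from 25 to 90 mm above its lower end, 41 mm wide at the neck; about 70 g. Origin at the centre of its lower (neck) end, z up. Standing in a rest, its origin lies about 70 mm above the pipe's foot. May be absent.
- bottle_1: As bottle_0, but 118 mm high, 58 mm wide from 25 to 95 mm, 42 mm at the neck. May be absent.
- bottle_2: As bottle_0, but 88 mm high, 54 mm wide from 25 to 65 mm, 39 mm at the neck. May be absent.
- key_power_top (a point): Top centre of the white power key, round, 25 mm, left on the key strip, about 42 mm above the worktop.
- key_rinse_top (a point): Top centre of the blue rinse key, middle of the key strip, like the power key.
- key_start_top (a point): Top centre of the green start key, right on the key strip, like the power key.
- key_power (a joint): Travel of the power key: 0 up, 0.005 m fully down (counts from 0.0035); sprung, takes 1.5 N to start and 4 N fully down, comes up when let go.
- key_rinse (a joint): The same for the rinse key.
- key_start (a joint): The same for the start key.
- mat: Grey silicone mat, fixed, 225 (x) x 165 x 3 mm with a raised edge 8 mm high, on which springs and rests lie. Origin at the centre of its underside.
- ring_green: Green screw ring, 47 x 18 mm, bystander. Leave alone.
- ring_white: White screw ring, 47 x 18 mm, bystander. Leave alone.
- teat: Silicone teat, 44 mm wide, 40 mm high, bystander behind the bottles. Leave alone.
- soother: Blue soother, 33 x 47 x 23 mm, bystander. Leave alone.
- cup: White brush cup, 61 mm wide, 44 mm high, bystander behind the bottles. Leave alone.
- scrub: Wooden scrub brush, 112 x 45 x 39 mm, bystander behind the mat. Leave alone.
Mind the look-alikes: they are no part of the job. Leave any pink look-alike of the rest_a alone.

How it is judged (in metres and radians):
On the way, in this order (a step that is already met when the one before it is completed fails the run):
1. a spring is seated at the foot of each jet pipe (((horizontal distance between spring_a and jet_left below 0.004 m and z of spring_a in the frame of jet_left between -0.003 and 0.004 m and angle between spring_a's own z axis and vertical below 0.12 rad) or (horizontal distance between spring_a and jet_right below 0.004 m and z of spring_a in the frame of jet_right between -0.003 and 0.004 m and angle between spring_a's own z axis and vertical below 0.12 rad)) and ((horizontal distance between spring_b and jet_left below 0.004 m and z of spring_b in the frame of jet_left between -0.003 and 0.004 m and angle between spring_b's own z axis and vertical below 0.12 rad) or (horizontal distance between spring_b and jet_right below 0.004 m and z of spring_b in the frame of jet_right between -0.003 and 0.004 m and angle between spring_b's own z axis and vertical below 0.12 rad))), for 0.2 s.
2. a rest sits on each spring and every bottle stands neck down in a rest of its own (all of step 1 and ((horizontal distance between rest_a and jet_left below 0.005 m and z of rest_a in the frame of jet_left between 0.03 and 0.047 m and angle between rest_a's own z axis and vertical below 0.12 rad) or (horizontal distance between rest_a and jet_right below 0.005 m and z of rest_a in the frame of jet_right between 0.03 and 0.047 m and angle between rest_a's own z axis and vertical below 0.12 rad)) and ((horizontal distance between rest_b and jet_left below 0.005 m and z of rest_b in the frame of jet_left between 0.03 and 0.047 m and angle between rest_b's own z axis and vertical below 0.12 rad) or (horizontal distance between rest_b and jet_right below 0.005 m and z of rest_b in the frame of jet_right between 0.03 and 0.047 m and angle between rest_b's own z axis and vertical below 0.12 rad)) and ((horizontal distance between bottle_0 and jet_left below 0.009 m and z of bottle_0 in the frame of jet_left between 0.061 and 0.079 m and angle between bottle_0's own z axis and vertical below 0.12 rad) or (horizontal distance between bottle_0 and jet_right below 0.009 m and z of bottle_0 in the frame of jet_right between 0.061 and 0.079 m and angle between bottle_0's own z axis and vertical below 0.12 rad)) and ((horizontal distance between bottle_1 and jet_left below 0.009 m and z of bottle_1 in the frame of jet_left between 0.061 and 0.079 m and angle between bottle_1's own z axis and vertical below 0.12 rad) or (horizontal distance between bottle_1 and jet_right below 0.009 m and z of bottle_1 in the frame of jet_right between 0.061 and 0.079 m and angle between bottle_1's own z axis and vertical below 0.12 rad)) and ((horizontal distance between bottle_2 and jet_left below 0.009 m and z of bottle_2 in the frame of jet_left between 0.061 and 0.079 m and angle between bottle_2's own z axis and vertical below 0.12 rad) or (horizontal distance between bottle_2 and jet_right below 0.009 m and z of bottle_2 in the frame of jet_right between 0.061 and 0.079 m and angle between bottle_2's own z axis and vertical below 0.12 rad))), for 0.2 s.
3. the white power key is pressed down, the other keys up (value of joint key_power above 0.0035 m and value of joint each of key_rinse, key_start below 0.0015 m), for 0.05 s.
4. the blue rinse key is pressed down, the other keys up (value of joint key_rinse above 0.0035 m and value of joint each of key_power, key_start below 0.0015 m), for 0.05 s.
5. the green start key is pressed down, the other keys up (value of joint key_start above 0.0035 m and value of joint each of key_power, key_rinse below 0.0015 m), for 0.05 s.
At the end, for the whole second after the job is handed in: Each spring rests on a pipe foot (within 4 mm), a rest sits level on each spring (within 5 mm of the axis), every bottle stands neck down in a rest (within 9 mm, upright within 7 degrees), all still; power, rinse and start were pressed in that order and all keys are up (all of step 2 and value of joint each of key_power, key_rinse, key_start below 0.0015 m and linear speed of each of spring_a, spring_b, rest_a, rest_b, bottle_0, bottle_1, bottle_2 below 0.02 m/s); the robot touches nothing.
It fails at once if another thing on the worktop was pushed more than 3 cm (distance of any of ring_green, ring_white, teat, soother, cup, scrub from where it was at the start of the episode above 0.03 m).
It fails at once if two keys were pressed at once (value of joint each of key_power, key_rinse above 0.0035 m or value of joint each of key_rinse, key_start above 0.0035 m or value of joint each of key_power, key_start above 0.0035 m).
Of bottle_0, bottle_1, bottle_2 only 1 to 2 are there at a start; the rules pass over those that are not, and their reading is None.
At some moment in a run one of rest_a, rest_b, spring_a, spring_b may be knocked a few centimetres aside while the robot is not near it.
It also fails if it takes over 210 s, if anything falls off the work surface, if the arm or the gripper's body presses on something with over 40 N, if the wrist force passes 120 N, or if a joint passes its speed limit or range.

ROBOT

A 6-joint arm with a two-finger parallel gripper is mounted at the origin on a cart in front of the work surface, level with it; the furniture and walls round the work are solid. World frame = base frame: x ahead of the robot, y to its left, z up, the work surface at z = 0. Lengths are in mm, angles in degrees, forces in N, time in s.
With the tool pointing down it reaches from about 350 to 975 mm from the base axis. Payload 4.9 kg.
Tool frame: the origin (TCP) lies midway between the tips of the shut fingers; the grasp point (between the pads) lies grasp_offset behind it (grasp_offset is the distance from the TCP to the grasp point, in mm); z points along the fingers, y is the line along which they close (so a half turn about z gives the same grasp; the last joint's range is limited). The gripper opens to 85 mm and grips with 20 to 120 N. Pads are 22 mm wide; open, the fingers measure 114 mm over their backs; the gripper's body (76 mm by 85 mm) begins 54 mm behind the grasp point. The pads swing forward as they close: fully open they stand 13 mm farther back than shut.
Start: joints at [62.281, 3.019, 92.412, -0, 84.569, -6.818], TCP at [222.965, 583.856, 204.504] pointing down, gripper open.
Joint ranges: [-172.51, 172.51], [-57.92, 126.97], [3.15, 148.05], [-58.71, 238.71], [5.1, 150.11], [-179.66, 179.66]. Speed limits (degrees/s): [147.25, 147.25, 180, 180, 180, 180].

INTERFACE

Orientations are given as a 3x3 rotation matrix whose columns are the frame's x, y, z axes.
In Python, from workcell import * gives the robot as it stands. The module is installed in compiled form; this text tells all that it offers.
- The arm moves only by the shell command python3 -m handwheel 'ROWS'. ROWS is JSON, a list of rows, each a list of 3 entries, a list of its own where there are three numbers: the shift along the tool's x, y, z in mm, then the turn, a rotation vector about the tool's x, y, z in rad, then the closure, from 0 (fully open) to 1 (shut). A call has 1 to 10 rows; each row shifts and turns the commanded pose from where the row before left it, along the tool's axes as they then stand; what a row does not reach is not made up. A row lasts 1/10 s, in which the tool goes at most 50 mm and 8.59 degrees, less where a joint would pass 70% of its speed; a pose out of reach is approached as far as the arm can. A call is refused whole if a number of a shift passes 50 or a number of a turn 0.15, either way. A call with a gripper value outside its range is refused whole. The fingers move at their own pace and stop on an object; the grip force is fixed at half the most. Time passes only in rows, so rows that do not move let the fingers close. It gives the time, the measured TCP pose, the force, the opening and the grip force at its end, in the units of the state.
- read_state(): the state, without advancing time (a new reading comes with each control period).
- snapshot(name): name is "scene" or "side" or "wrist"; returns the picture (420x560x3 uint8, red, green, blue); there is no depth.
- calibration(name): a dict with "K" (3x3 intrinsics, pixels), "camera_from_world" (4x4, takes a point from world to camera coordinates); the wrist camera has in their place "T_tool_cam" (4x4, takes a point from camera to tool coordinates, whose origin is the TCP and whose axes are the flange's). Camera axes: x right, y down, z forward; pixel columns grow to the right and rows downward; lengths in mm; the calibration is good to about 2 mm. A picture is of the moment at which its call begins: read the wrist's pose just before it. calibration takes no time and is no camera call.
- hand_in(): hands the job in; it is judged then, once.
The state is a dict: "t": time; "joint_pos": joint angles; "joint_vel": joint speeds; "tau": joint torques, N m; "eef_pos": TCP position; "eef_rot": TCP orientation; "force": force on the tool from outside, world axes, zero at the start; "ft_torque": the same for the moment, N m; "grip_width": opening from 0.0 (shut) to 1.0 (fully open); "grasp_force": force on a finger pad.
Only numpy, scipy, OpenCV 4.12 (cv2) and the standard library are available. Lean on these libraries where they do the work, as an engineer would, in place of code of your own. Each camera call takes 0.05 s, during which the arm holds its last target. There are 200 camera calls.

## Working session

There is one attempt and no reset: what is moved stays moved. The work goes in short steps, Python scripts to look and compute and a shell command to move; the robot and the scene stay as the last step left them, time stands still between calls to the robot, and variables do not carry over. Pictures are saved under pics/ and viewed, at most 14 in all, crops included, and the job is handed in when it is done.

```bash
mkdir -p pics; ls
python3 - <<'E'
from workcell import *
import cv2,numpy as np
for n in("scene","side"):
    cv2.imwrite(f"pics/{n}0.png",snapshot(n)[:,:,::-1])
np.set_printoptions(precision=3,suppress=True)
for n in("scene","side","wrist"): print(calibration(n))
s=read_state();print(s)
E
```

```text
pics
{'K': array([[426.35 ,   0.   , 286.049],
       [  0.   , 426.35 , 201.311],
       [  0.   ,   0.   ,   1.   ]]), 'camera_from_world': array([[   0.698,   -0.716,    0.004, -288.489],
       [  -0.476,   -0.469,   -0.744,  356.888],
       [   0.535,    0.517,   -0.669, 1263.046],
       [   0.   ,    0.   ,    0.   ,    1.   ]])}
{'K': array([[463.398,   0.   , 283.228],
       [  0.   , 463.398, 217.713],
       [  0.   ,   0.   ,   1.   ]]), 'camera_from_world': array([[  -0.999,    0.027,    0.02 ,  517.034],
       [   0.   ,    0.59 ,   -0.807,    4.199],
       [  -0.034,   -0.807,   -0.59 , 1529.851],
       [   0.   ,    0.   ,    0.   ,    1.   ]])}
{'K': array([[305.339,   0.   , 282.585],
       [  0.   , 305.339, 213.084],
       [  0.   ,   0.   ,   1.   ]]), 'T_tool_cam': array([[  -0.   ,   -0.963,   -0.269,   67.783],
       [   1.   ,   -0.   ,   -0.   ,   -0.05 ],
       [  -0.   ,   -0.269,    0.963, -169.48 ],
       [   0.   ,    0.   ,    0.   ,    1.   ]])}
{'t': 0.1, 'joint_pos': array([62.282,  3.056, 92.484,  0.001, 84.569, -6.819]), 'joint_vel': array([-0.008, -0.145, -0.085, -0.046,  0.036,  0.036]), 'tau': array([  0.   , -39.49 , -37.136,  -0.   ,   0.004,   0.   ]), 'eef_pos': array([222.671, 583.33 , 203.355]), 'eef_rot': array([[-0.934,  0.357, -0.001],
       [ 0.357,  0.934, -0.002],
       [ 0.   , -0.002, -1.   ]]), 'force': array([ 0.489, -0.117, -0.023]), 'ft_torque': array([ 0.056, -0.032, -0.027]), 'grasp_force': 0.0, 'grip_width': 1.0008217049695978}
```

View pics/scene0.png

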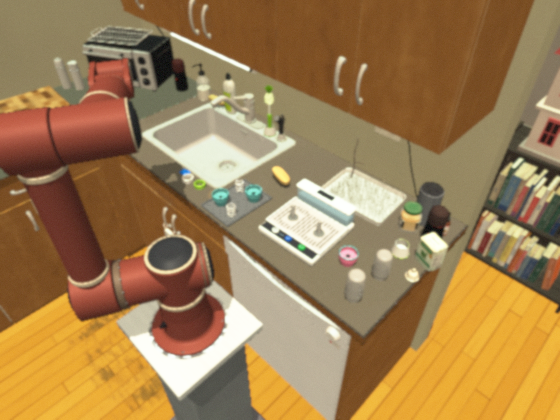

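View pics/side0.png

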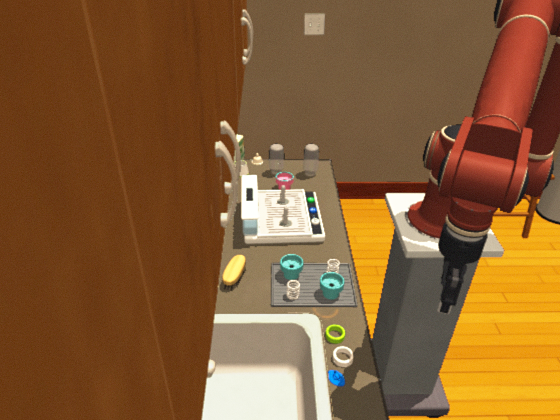

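Scene view: rests at about (221,196) and (254,192), springs (240,186) and (231,210), jets (293,214) and (319,232), two bottles (356,285) and (384,263), pink decoy (348,256). Side view agrees: rests (291,261) and (332,281), springs (333,265) and (293,290), jets (283,190) and (285,212), keys (315,221), (313,210) and (311,200).

```bash
cat > h.py <<'E'
from workcell import *
import cv2,numpy as np
np.set_printoptions(precision=2,suppress=True)
def cam(name,s=None):
    c=calibration(name);K=c["K"]
    if name=="wrist":
        s=s or read_state();T=np.eye(4);T[:3,:3]=s["eef_rot"];T[:3,3]=s["eef_pos"]
        W=T@c["T_tool_cam"]
    else: W=np.linalg.inv(c["camera_from_world"])
    return K,W
def cast(name,u,v,z,s=None):
    K,W=cam(name,s); d=W[:3,:3]@np.linalg.solve(K,[u,v,1.]); o=W[:3,3]
    return o+d*(z-o[2])/d[2]
def proj(name,p,s=None):
    K,W=cam(name,s); q=K@(np.linalg.inv(W)@np.append(p,1))[:3]; return q[:2]/q[2]
def shot(fn,name="wrist"):
    s=read_state(); im=snapshot(name); cv2.imwrite(f"pics/{fn}.png",im[:,:,::-1]); return s,im
def teal(im,lo=(80,80,40),hi=(100,255,255)):
    m=cv2.inRange(cv2.cvtColor(im,cv2.COLOR_RGB2HSV),lo,hi)
    n,l,st,ce=cv2.connectedComponentsWithStats(m)
    return m,[(st[i],ce[i]) for i in range(1,n) if st[i][4]>40]
E
python3 - <<'E'
from h import *
P={"restA":((254,190),(291,258),50),"restB":((221,194),(332,278),50),"spr1":((240,186),(333,265),25),"spr2":((231,210),(293,290),25),"jetL":((293,207),(285,208),96),"jetR":((319,224),(283,187),96),
"bot1":((356,285),(311,160),55),"bot2":((384,263),(277,160),55),"kw":((276,230),(315,221),42),"kb":((288,239),(313,210),42),"kg":((299,247),(311,200),42),"mat":((237,203),(313,285),5),"pink":((348,253),(285,178),45)}
for k,(a,b,z) in P.items(): print(k,cast("scene",*a,z),cast("side",*b,z))
E
```

```text
restA [504.92 261.2   50.  ] [503.63 249.94  50.  ]
restB [401.36 333.06  50.  ] [398.82 330.26  50.  ]
spr1 [501.58 341.25  25.  ] [385.09 251.61  25.  ]
spr2 [386.25 259.97  25.  ] [501.68 348.62  25.  ]
jetL [503.61  54.54  96.  ] [515.9   74.39  96.  ]
jetR [503.89 -65.91  96.  ] [518.75 -43.53  96.  ]
bot1 [ 417.18 -293.22   55.  ] [ 407.03 -295.73   55.  ]
bot2 [ 549.09 -304.42   55.  ] [ 533.43 -294.74   55.  ]
kw [419.25  55.02  42.  ] [421.44  67.4   42.  ]
kb [417.87  -4.59  42.  ] [422.96   8.24  42.  ]
kg [417.48 -56.29  42.  ] [425.04 -49.05  42.  ]
mat [440.83 291.31   5.  ] [444.8  310.05   5.  ]
pink [ 509.39 -191.43   45.  ] [ 506.94 -183.24   45.  ]
```

```bash
python3 -m handwheel '[[[0,0,0],[0,0,-0.122],0],[[0,0,0],[0,0,-0.122],0],[[0,0,0],[0,0,-0.121],0],[[-22,-35,7],[0,0,0],0],[[-22,-35,7],[0,0,0],0],[[-22,-35,7],[0,0,0],0],[[-22,-35,7],[0,0,0],0]]'; python3 -m handwheel '[[[-22,-35,7],[0,0,0],0.3],[[-22,-35,7],[0,0,0],0.3],[[-22,-35,7],[0,0,0],0.3],[[-22,-35,7],[0,0,0],0.3],[[0,0,0],[0,0,0],0.3],[[0,0,0],[0,0,0],0.3]]'
python3 - <<'E'
from h import *
import workcell
print(workcell.grasp_offset)
s,im=shot("w0"); print(s["eef_pos"],s["eef_rot"],s["grip_width"],s["t"],s["force"])
m,c=teal(im)
for st,ce in c: print(st,ce,cast("wrist",*ce,50,s))
E
```

```text
t: 0.8
eef_pos: [311.3, 442.3, 175.6]
eef_rot: [[-1.0, -0.001, -0.0], [-0.001, 1.0, -0.001], [0.0, -0.001, -1.0]]
force: [0.6, -0.5, 0.3]
grip_width: 0.998
grasp_force: 0.0
t: 1.4
eef_pos: [399.0, 303.2, 148.0]
eef_rot: [[-1.0, 0.002, -0.001], [0.002, 1.0, -0.0], [0.001, -0.0, -1.0]]
force: [0.0, 1.1, 0.3]
grip_width: 0.698
grasp_force: 0.0
18.700000000000003
[398.97 303.25 147.98] [[-1.  0. -0.]
 [ 0.  1. -0.]
 [ 0. -0. -1.]] 0.6978458573789361 1.4 [0.04 1.1  0.28]
[ 288  173   70   69 1324] [324.24 209.29] [402.16 340.85  50.  ]
[ 214  270   63   66 1466] [247.31 304.09] [499.21 267.92  50.  ]
```

View pics/w0.png

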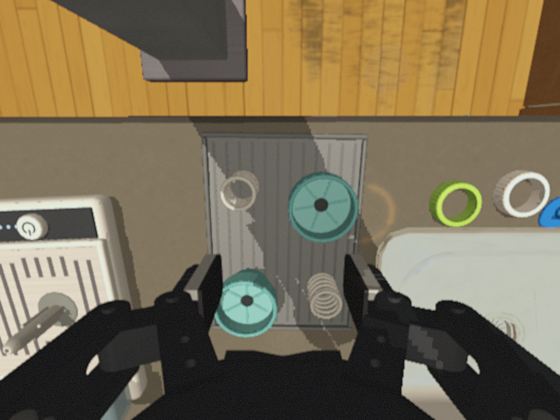

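Wrist view: springs at about (240,190) near the robot and (322,296), rests at (323,207) and (247,300). Enlarging the springs to look for the turned-in wire end.

Run:
```python
from h import *
im=cv2.imread("pics/w0.png")
a=cv2.resize(im[160:220,210:270],(400,400),interpolation=cv2.INTER_CUBIC)
b=cv2.resize(im[265:325,292:352],(400,400),interpolation=cv2.INTER_CUBIC)
cv2.imwrite("pics/w0c.png",np.hstack([a,b]))
```

```text
(no output)
```

View pics/w0c.png

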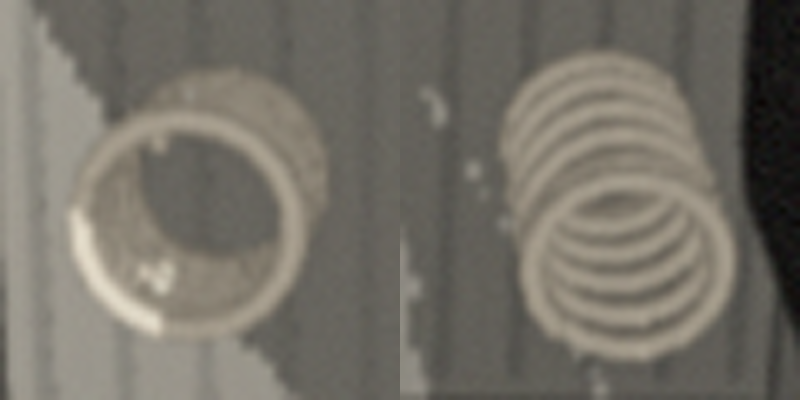

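Run:
```python
from h import *
s=read_state()
print("spr near",cast("wrist",238.2,193.8,45,s)); print("spr far",cast("wrist",326.2,304.75,45,s))
print("restB",cast("wrist",323,207.5,52,s),"restA",cast("wrist",245.5,303,52,s), s["eef_pos"])
```

```text
spr near [388.71 263.52  45.  ]
spr far [503.31 348.08  45.  ]
restB [399.83 340.31  52.  ] restA [496.89 267.42  52.  ] [398.75 304.07 148.33]
```

```bash
python3 -m handwheel '[[[-26,11,15],[0,0,0],0.4],[[-26,11,15],[0,0,0],0.4],[[-26,11,15],[0,0,0],0.4],[[-26,11,15],[0,0,0],0.4],[[0,0,25],[0,0,0],0.4],[[0,0,25],[0,0,0],0.4],[[0,0,14],[0,0,0],0.4],[[0,0,9],[0,0,0],0.4],[[0,0,0],[0,0,0],0.4]]'; python3 -m handwheel '[[[0,0,0],[0,0,0],0.7],[[0,0,0],[0,0,0],0.9],[[0,0,0],[0,0,0],0.9],[[0,0,0],[0,0,0],0.9],[[0,0,0],[0,0,0],0.9]]'
```

```text
t: 2.35
eef_pos: [501.8, 348.2, 14.4]
eef_rot: [[-1.0, -0.001, -0.002], [-0.001, 1.0, -0.001], [0.002, -0.001, -1.0]]
force: [-0.4, -0.5, 0.5]
grip_width: 0.606
grasp_force: 0.0
t: 2.85
eef_pos: [503.8, 348.0, 16.6]
eef_rot: [[-1.0, -0.0, 0.002], [-0.0, 1.0, 0.001], [-0.002, 0.001, -1.0]]
force: [-0.3, -1.5, 3.3]
grip_width: 0.098
grasp_force: 1.4
```

Run:
```python
from h import *
s,im=shot("w1"); s,im2=shot("s1","side")
cv2.imwrite("pics/c1.png",np.hstack([im[120:420,140:440],cv2.resize(im2[220:320,240:360],(360,300),interpolation=cv2.INTER_CUBIC)])[:,:,::-1])
```

```text
(no output)
```

View pics/c1.png

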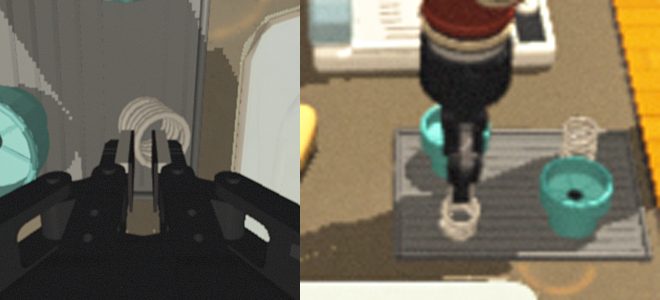

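```bash
python3 -m handwheel '[[[0,0,0],[0,0,0],0.3],[[0,0,0],[0,0,0],0.3],[[0,0,0],[0,0,0],0.3],[[0,0,0],[0,0,0],0.3],[[0,0,-30],[0,0,0],0.3],[[0,0,-30],[0,0,0],0.3],[[40,0,-20],[0,0,0],0.3],[[40,0,0],[0,0,0],0.3],[[0,0,0],[0,0,0],0.3]]'
python3 - <<'E'
from h import *
s,im=shot("w2"); print(s["eef_pos"],proj("wrist",[503,348,45],s))
u,v=proj("wrist",[503,348,45],s); u,v=int(u),int(v);print(u,v)
c=im[v-80:v+60,u-100:u+100]
cv2.imwrite("pics/c2.png",cv2.resize(c,(800,560),interpolation=cv2.INTER_CUBIC)[:,:,::-1])
E
```

```text
t: 3.85
eef_pos: [419.1, 347.8, 94.9]
eef_rot: [[-1.0, -0.003, -0.002], [-0.003, 1.0, -0.0], [0.002, -0.0, -1.0]]
force: [-0.6, 0.7, -1.1]
grip_width: 0.701
grasp_force: 0.0
[419.07 347.78  94.92] [282.8 319. ]
282 318
```

View pics/c2.png

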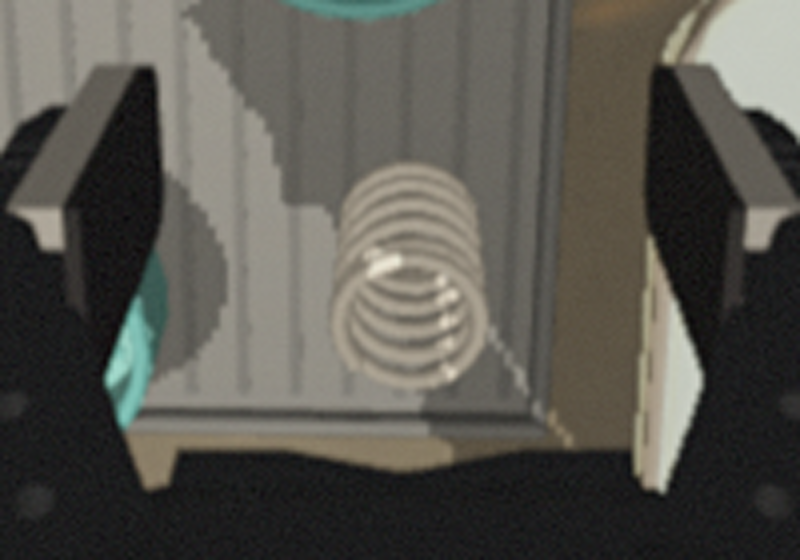

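Crop: spring still upright, top ring at full-image pixel (284,317), bottom ring about (284,294), close to where I aimed.

Run:
```python
from h import *
s=read_state()
print(cast("wrist",284.5,317.5,45,s),cast("wrist",284.5,294,5,s),cast("wrist",284.5,294,3,s))
s["eef_pos"]=np.array([503.8,348,16.6]);
print(proj("wrist",[502,349,45],s),proj("wrist",[502,349,5],s),proj("wrist",[503.8,348,16.6],s))
sys=[proj("side",[502,349,z]) for z in(5,45)];print(sys)
```

```text
[503.89 349.45  45.  ] [505.63 349.69   5.  ] [506.8  349.71   3.  ]
[284.88 264.11] [284.43 236.83] [282.84 246.38]
[array([292.64, 295.5 ]), array([293.13, 284.6 ])]
```

```bash
python3 -m handwheel '[[[-42,1,10],[0,0,0],0.4],[[-43,0.5,10],[0,0,0],0.4],[[0,0,0],[0,0,0],0.4],[[0,0,25],[0,0,0],0.4],[[0,0,20],[0,0,0],0.4],[[0,0,14],[0,0,0],0.4],[[0,0,0],[0,0,0],0.4],[[0,0,0],[0,0,0],0.55],[[0,0,0],[0,0,0],0.55]]'; for i in 1 2 3; do python3 -m handwheel '[[[0,0,0],[0,0,0],0.65]]' | egrep 'pos|force|grip'; done;  python3 - <<'E'
from h import *
s,im=shot("w3"); s,im2=shot("s3","side")
cv2.imwrite("pics/c3.png",np.hstack([cv2.resize(im[200:320,210:360],(450,360),interpolation=cv2.INTER_CUBIC),cv2.resize(im2[240:320,250:340],(350,360),interpolation=cv2.INTER_CUBIC)])[:,:,::-1])
E
```

```text
t: 4.8
eef_pos: [509.1, 350.0, 18.0]
eef_rot: [[-1.0, -0.0, 0.002], [-0.0, 1.0, 0.001], [-0.002, 0.001, -1.0]]
force: [-0.1, -0.0, 1.0]
grip_width: 0.45
grasp_force: 0.0
eef_pos: [509.0, 349.9, 18.1]
force: [0.5, -0.1, 0.5]
grip_width: 0.348
grasp_force: 0.2
eef_pos: [508.7, 349.7, 17.7]
force: [-0.1, -0.8, 0.4]
grip_width: 0.349
grasp_force: 0.2
eef_pos: [508.4, 349.6, 17.2]
force: [-0.5, -0.4, -0.1]
grip_width: 0.345
grasp_force: 0.3
```

View pics/c3.png

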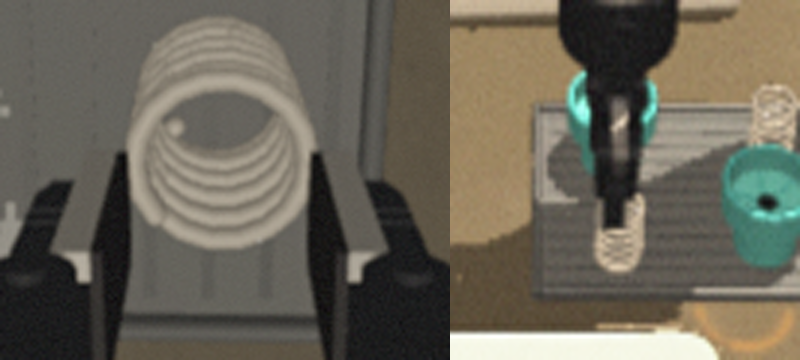

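Run:
```python
from h import *
s=read_state();print(s["eef_pos"],s["joint_vel"])
K,W=cam("wrist",s)
for u,v in((253.3,251.7),(313.3,251.7),(247,283),(233.5,285)):
  d=W[:3,:3]@np.linalg.solve(K,[u,v,1.]);o=W[:3,3]
  for y in (s["eef_pos"][1]+np.sign(u-283)*14.6,):
    print(o+d*(y-o[1])/d[1])
print(cast("wrist",284,253.3,45,s),cast("wrist",284,240.5,5,s),cast("wrist",269,242,5,s))
# side view
for x in (495,500,505,510): print(x,proj("side",[x,349,45]),proj("side",[x,349,3]))
```

```text
[508.23 349.47  16.91] [-0.05  0.05  0.21 -0.03 -0.    0.05]
[499.16 334.87  46.53]
[497.72 364.07  49.97]
[500.93 334.87  74.78]
[484.78 334.87 105.69]
[500.67 350.01  45.  ] [509.02 350.22   5.  ] [510.03 340.72   5.  ]
495 [295.82 284.59] [295.25 296.02]
500 [293.9 284.6] [293.37 296.03]
505 [291.98 284.61] [291.49 296.04]
510 [290.05 284.62] [289.61 296.05]
```

Picture: fingers straddle the spring just touching it; in the side crop the spring's axis sits about 5 mm robot-side of the fingers. Shift and close gradually.

```bash
python3 -m handwheel '[[[0,0,0],[0,0,0],0.5],[[0,0,0],[0,0,0],0.5],[[7,0,0],[0,0,0],0.5],[[0,0,3],[0,0,0],0.5],[[0,0,0],[0,0,0],0.6],[[0,0,0],[0,0,0],0.6]]'|egrep 'pos|force|grip'; for c in 1 2 3; do python3 -m handwheel '[[[0,0,0],[0,0,0],0.68]]' | egrep 'pos|force|grip'; done; for c in 1 2 3 ; do python3 -m handwheel '[[[0,0,0],[0,0,0],0.74]]' | egrep 'pos|force|grip'; done
```

```text
eef_pos: [500.8, 349.3, 13.2]
force: [-0.6, 0.2, -0.8]
grip_width: 0.4
grasp_force: 0.0
eef_pos: [501.0, 349.4, 13.5]
force: [-0.7, 0.6, 0.1]
grip_width: 0.339
grasp_force: 59.2
eef_pos: [501.0, 349.4, 13.5]
force: [-0.3, -0.1, 0.3]
grip_width: 0.339
grasp_force: 59.2
eef_pos: [501.0, 349.4, 13.5]
force: [-0.7, 0.4, 1.0]
grip_width: 0.339
grasp_force: 59.2
eef_pos: [501.0, 349.4, 13.5]
force: [-0.0, 0.6, 0.6]
grip_width: 0.339
grasp_force: 59.2
eef_pos: [501.0, 349.4, 13.5]
force: [-1.4, -0.5, 1.2]
grip_width: 0.332
grasp_force: 59.2
eef_pos: [501.0, 349.4, 13.5]
force: [-0.7, -0.3, 0.4]
grip_width: 0.338
grasp_force: 59.2
```

```bash
python3 -m handwheel '[[[0,0,-20],[0,0,0],0.74],[[0,0,-40],[0,0,0],0.74],[[0,0,-40],[0,0,0],0.74],[[0,0,-40],[0,0,0],0.74],[[0,-20,-36],[0,0,0],0.74],[[4,-35,0],[0,0,0],0.74],[[4,-35,0],[0,0,0],0.74],[[4,-35,0],[0,0,0],0.74],[[4,-35,0],[0,0,0],0.74],[[4,-35,0],[0,0,0],0.74]]'|egrep 'pos|grip|grasp'; python3 -m handwheel '[[[5,-35,0],[0,0,0],0.74],[[5,-35,0],[0,0,0],0.74],[[5,-35,0],[0,0,0],0.74],[[6,-35,0],[0,0,0],0.74],[[0,-14,0],[0,0,0],0.74],[[0,0,0],[0,0,0],0.74],[[0,0,0],[0,0,0],0.74],[[0,0,0],[0,0,0],0.74]]'
python3 - <<'E'
from h import *
s,im=shot("w4"); print(s["eef_pos"],s["joint_vel"])
E
```

```text
eef_pos: [480.7, 153.1, 189.5]
grip_width: 0.334
grasp_force: 59.4
t: 8.2
eef_pos: [460.1, 1.2, 189.5]
eef_rot: [[-1.0, -0.001, -0.0], [-0.001, 1.0, 0.0], [0.0, 0.0, -1.0]]
force: [-0.3, -0.5, -1.3]
grip_width: 0.34
grasp_force: 59.5
[460.14   1.15 189.47] [ 0.41  0.2  -0.01  0.    0.03 -0.09]
```

View pics/w4.png

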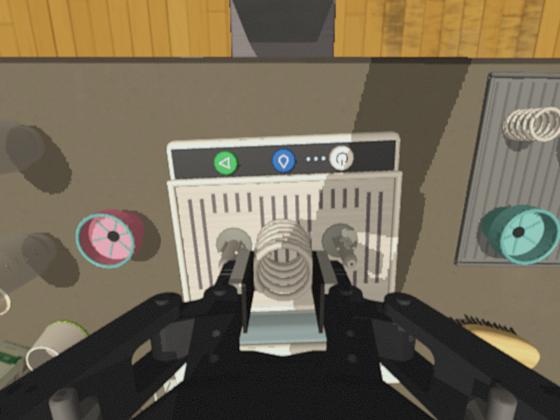

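View: keys green (225,162), blue (284,160), white (341,157); jet tips about (349,262) left and (233,262) right; spring held at (283,255), upright.

Run:
```python
from h import *
s=read_state(); im=cv2.imread("pics/w4.png")[:,:,::-1].copy()
out={}
for n,lo,hi in(("g",(50,120,60),(75,255,255)),("b",(100,120,60),(118,255,255)),("w",(0,0,170),(179,60,255))):
    m,c=teal(im,lo,hi)
    for st,ce in c:
        if 140<ce[1]<175 and 200<ce[0]<360 and st[2]<40 and st[3]<40: out[n]=cast("wrist",st[0]+st[2]/2-.5,st[1]+st[3]/2-.5,42,s); print(n,st,ce,out[n])
g,b=out["g"],out["b"]; w=out.get("w",cast("wrist",341,157,42,s))
d=(w-g)[:2]; print("yaw",np.degrees(np.arctan2(-d[0],d[1])))
e=d/np.linalg.norm(d); f=np.array([e[1],-e[0]]); c=(g+b+w)[:2]/3
for sg in(1,-1):
    J=c+f*93+e*60*sg; print("jet",J,proj("wrist",[*J,96],s),proj("wrist",[*J,36],s))
for u,v in((349,262),(233,264)): print(cast("wrist",u,v,95,s))
cv2.imwrite("pics/c4.png",cv2.resize(im[220:280,200:370],(800,282),interpolation=cv2.INTER_CUBIC)[:,:,::-1])
```

```text
g [214 151  24  24 336] [225.61 162.15] [426.72 -57.66  42.  ]
b [272 148  24  25 330] [283.21 159.8 ] [424.09   2.07  42.  ]
w [330 146  23  24 390] [340.74 157.41] [421.47  61.04  42.  ]
w [278 155  11  13  67] [283.01 160.48] [425.11   1.56  42.  ]
w [219 157  11  12  68] [225.18 162.6 ] [426.72 -59.21  42.  ]
yaw -179.9210984270101
jet [332.93 -98.4 ] [154.7   48.36] [179.72  63.95]
jet [332.76  21.6 ] [309.13  48.39] [303.9   63.96]
[513.58  63.63  95.  ]
[515.76 -45.43  95.  ]
```

View pics/c4.png

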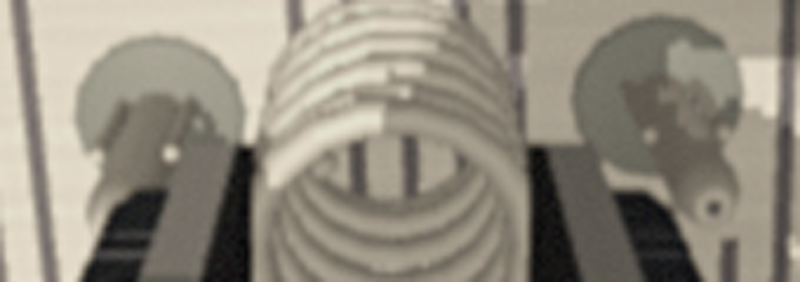

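```bash
python3 -m handwheel '[[[-20,22,0],[0,0,0],0.74],[[-20,22,0],[0,0,0],0.74],[[-15.4,20.6,0],[0,0,0],0.74],[[0,0,0],[0,0,-0.127],0.74],[[0,0,0],[0,0,-0.127],0.74],[[0,0,20],[0,0,-0.126],0.74],[[0,0,25],[0,0,0],0.74],[[0,0,20],[0,0,0],0.74],[[0,0,0],[0,0,0],0.74],[[0,0,0],[0,0,0],0.74]]'
python3 - <<'E'
from h import *
s,im=shot("w5"); a,i2=shot("s5","side");a,i3=shot("sc5","scene")
p=[515,66,85]
def crop(i,n,r,size):
    u,v=map(int,proj(n,p,s)); print(n,u,v); return cv2.resize(i[v-r:v+r,u-r:u+r],(size,size),interpolation=cv2.INTER_CUBIC)
print(s["eef_pos"])
cv2.imwrite("pics/c5.png",np.hstack([crop(im,"wrist",60,300),crop(i2,"side",35,250),crop(i3,"scene",35,250)][0:1]+[cv2.resize(x,(250,300)) for x in [crop(i2,"side",35,250),crop(i3,"scene",35,250)]])[:,:,::-1])
E
```

```text
t: 9.25
eef_pos: [515.4, 65.7, 124.6]
eef_rot: [[-0.928, -0.372, -0.001], [-0.372, 0.928, 0.0], [0.001, 0.0, -1.0]]
force: [0.6, -0.5, -0.8]
grip_width: 0.336
grasp_force: 59.5
[515.38  65.7  124.58]
wrist 283 225
side 285 209
scene 292 206
side 285 209
scene 292 206
```

View pics/c5.png

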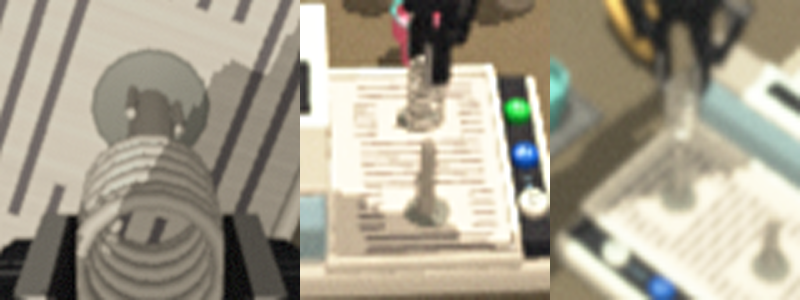

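Wrist, side and scene crops all show the spring's axis in line above the left pipe, tail on the tool's −y side. Lowering with force checks.

```bash
python3 -m handwheel '[[[0,0,10],[0,0,0],0.74],[[0,0,10],[0,0,0],0.74],[[0,0,10],[0,0,0],0.74],[[0,0,8],[0,0,0],0.74],[[0,0,0],[0,0,0],0.74]]'|egrep 'pos|force'; for i in 1 2 3 4 ; do python3 -m handwheel '[[[0,0,5],[0,0,0],0.74],[[0,0,0],[0,0,0],0.74]]'|egrep 'pos|force|width'; done; python3 -c "
from h import *; print(read_state()['ft_torque'])"
```

```text
eef_pos: [513.9, 65.0, 84.3]
force: [-0.2, 0.5, -0.2]
grasp_force: 59.5
eef_pos: [515.2, 65.0, 81.0]
force: [-0.3, 0.2, -0.6]
grip_width: 0.336
grasp_force: 59.5
eef_pos: [515.2, 65.1, 76.0]
force: [-0.2, -0.1, -0.6]
grip_width: 0.34
grasp_force: 59.6
eef_pos: [515.0, 65.0, 70.8]
force: [0.9, 0.1, -0.6]
grip_width: 0.337
grasp_force: 59.7
eef_pos: [515.0, 65.0, 65.7]
force: [0.0, -0.4, -0.2]
grip_width: 0.337
grasp_force: 59.9
[ 0.01  0.03 -0.03]
```

```bash
for i in 1 2 3 ; do python3 -m handwheel '[[[0,0,5],[0,0,0],0.74],[[0,0,0],[0,0,0],0.74]]'|egrep 'pos|^force|width'; done; for i in 1 2 3 ; do python3 -m handwheel '[[[0,0,1.5],[0,0,0],0.74],[[0,0,0],[0,0,0],0.74]]'|egrep 'pos|^force'; done
```

```text
eef_pos: [515.0, 65.0, 60.7]
force: [-0.3, -0.5, -1.1]
grip_width: 0.337
eef_pos: [515.0, 65.0, 55.7]
force: [-1.1, -0.4, -0.8]
grip_width: 0.342
eef_pos: [515.1, 65.0, 50.7]
force: [-0.2, 0.7, 0.4]
grip_width: 0.334
eef_pos: [515.4, 65.0, 49.8]
force: [-0.1, 0.7, -0.1]
eef_pos: [515.5, 65.1, 48.4]
force: [-0.5, 0.0, 0.4]
eef_pos: [515.4, 65.0, 46.9]
force: [-1.5, 1.1, 0.7]
```

```bash
python3 -m handwheel '[[[0,0,0],[0,0,0],0.4],[[0,0,0],[0,0,0],0.4],[[0,0,0],[0,0,0],0.4],[[0,0,-15],[0,0,0],0.4],[[0,0,-40],[0,0,0],0.4],[[0,0,-40],[0,0,0.126],0.4],[[0,0,-10],[0,0,0.127],0.4],[[0,0,0],[0,0,0.127],0.4]]'|egrep 'pos|force'; python3 -m handwheel '[[[12,33,0],[0,0,0],0.4],[[12,33,0],[0,0,0],0.4],[[12,33,0],[0,0,0],0.4],[[12,33,0],[0,0,0],0.4],[[12,33,15],[0,0,0],0.4],[[15,33,25],[0,0,0],0.4],[[0,0,30],[0,0,0],0.4],[[0,0,0],[0,0,0],0.4],[[0,0,0],[0,0,0],0.4]]';python3 - <<'E'
from h import *
s,im=shot("w6"); sx,i2=shot("s6","side")
u,v=map(int,proj("wrist",[386,263,45],s)); print(u,v,s["eef_pos"])
v0=max(0,v-60)
a=cv2.resize(im[v0:v0+120,u-60:u+60],(480,480),interpolation=cv2.INTER_CUBIC)
p=[515,66,65];u2,v2=map(int,proj("side",p)); print(u2,v2)
b=cv2.resize(i2[v2-40:v2+40,u2-27:u2+26],(318,480),interpolation=cv2.INTER_CUBIC)
cv2.imwrite("pics/c6.png",np.hstack([a,b])[:,:,::-1]); print(v0)
E
```

```text
eef_pos: [518.1, 65.0, 157.3]
force: [0.6, -1.0, 0.1]
grasp_force: 0.0
t: 13.6
eef_pos: [440.6, 262.9, 82.8]
eef_rot: [[-1.0, -0.0, 0.0], [-0.0, 1.0, -0.0], [-0.0, -0.0, -1.0]]
force: [-0.2, -0.4, 0.6]
grip_width: 0.596
grasp_force: 0.0
283 148 [440.6  262.87  82.82]
284 214
88
```

View pics/c6.png

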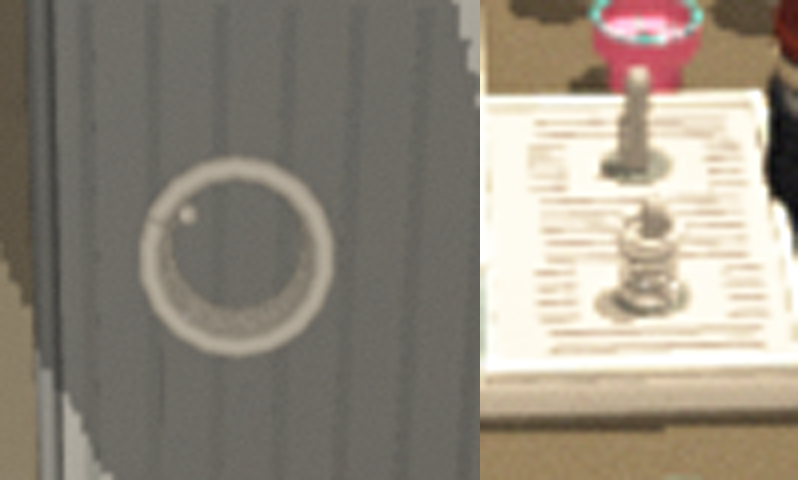

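Spring one sits at the left pipe's foot. Second spring: top ring at (282.3,152.3), bead of its wire end up-left of centre (world angle ≈ 236°).

Run:
```python
from h import *
s=read_state(); t=cast("wrist",282.25,152.25,45,s); b=cast("wrist",281.7,149.3,5,s); print(t,b,s["eef_pos"])
```

```text
[390.25 262.78  45.  ] [391.08 262.35   5.  ] [442.17 263.05  84.43]
```

```bash
python3 -m handwheel '[[[27,0,0],[0,0,0],0.4],[[27.5,0,0],[0,0,0],0.42],[[0,0,20],[0,0,0],0.42],[[0,0,25],[0,0,0],0.42],[[0,0,15],[0,0,0],0.42],[[0,0,11],[0,0,0],0.42],[[0,0,0],[0,0,0],0.42],[[0,0,0],[0,0,0],0.42]]'|egrep 'pos|^force'; python3 -m handwheel '[[[0,0,0],[0,0,0],0.6],[[0,0,0],[0,0,0],0.6]]'|egrep 'pos|^force|width'; for c in 1 2 ; do python3 -m handwheel '[[[0,0,0],[0,0,0],0.7]]' | egrep 'pos|force|grip'; done; python3 -m handwheel '[[[0,0,0],[0,0,0],0.74],[[0,0,0],[0,0,0],0.74]]'| egrep 'pos|force|grip'
```

```text
eef_pos: [387.1, 263.2, 12.2]
force: [1.0, 0.2, -0.2]
eef_pos: [386.9, 263.3, 12.1]
force: [0.2, 0.2, -0.1]
grip_width: 0.398
eef_pos: [386.6, 263.3, 11.8]
force: [0.5, -0.1, 0.3]
grip_width: 0.334
grasp_force: 59.1
eef_pos: [386.4, 263.2, 11.5]
force: [-0.2, -0.8, 0.3]
grip_width: 0.334
grasp_force: 59.1
eef_pos: [386.1, 263.2, 11.2]
force: [1.1, 0.8, 0.7]
grip_width: 0.334
grasp_force: 59.1
```

```bash
python3 -m handwheel '[[[0,0,-20],[0,0,0],0.74],[[0,0,-40],[0,0,0],0.74],[[0,0,-40],[0,0,0],0.74],[[0,0,-40],[0,0,0],0.74],[[0,0,-36],[0,0,0],0.74],[[-14,-32,0],[0,0,0],0.74],[[-14,-32,0],[0,0,0],0.74],[[-14,-32,0],[0,0,0],0.74],[[-14,-32,0],[0,0,0],0.74],[[-14,-32,0],[0,0,0],0.74]]'|egrep 'pos|grip|grasp'; python3 -m handwheel '[[[-14,-32,0],[0,0,0],0.74],[[-14,-32,0],[0,0,0],0.74],[[-14,-32,0],[0,0,0],0.74],[[-14,-32,0],[0,0,0],0.74],[[-8,-29.5,0],[0,0,0],0.74],[[0,0,0],[0,0,0.145],0.74],[[0,0,0],[0,0,0.145],0.74],[[0,0,0],[0,0,0.145],0.74],[[0,0,0],[0,0,0.145],0.74],[[0,0,0],[0,0,0.145],0.74]]'|egrep 'pos|grip|grasp'; python3 -m handwheel '[[[0,0,20],[0,0,0.145],0.74],[[0,0,25],[0,0,0],0.74],[[0,0,20],[0,0,0],0.74],[[0,0,0],[0,0,0],0.74],[[0,0,0],[0,0,0],0.74],[[0,0,0],[0,0,0],0.74]]'
python3 - <<'E'
from h import *
s,im=shot("w7"); a,i2=shot("s7","side");a,i3=shot("sc7","scene")
p=[520,-54.5,85]
def crop(i,n,r,size):
    u,v=map(int,proj(n,p,s)); print(n,u,v); return cv2.resize(i[v-r:v+r,u-r:u+r],size,interpolation=cv2.INTER_CUBIC)
w=cv2.imread("pics/w5.png")[:,:,::-1];
print(s["eef_pos"])
cv2.imwrite("pics/c7.png",np.hstack([crop(im,"wrist",60,(340,340)),crop(i2,"side",30,(230,340)),crop(i3,"scene",30,(230,340))])[:,:,::-1])
E
```

```text
eef_pos: [455.8, 101.7, 186.5]
grip_width: 0.336
grasp_force: 59.4
eef_pos: [519.5, -54.4, 186.3]
grip_width: 0.333
grasp_force: 59.5
t: 17.7
eef_pos: [520.9, -54.7, 123.5]
eef_rot: [[-0.645, 0.764, 0.002], [0.764, 0.645, -0.0], [-0.002, 0.001, -1.0]]
force: [-0.1, 0.7, -0.7]
grip_width: 0.333
grasp_force: 59.5
[520.86 -54.67 123.48]
wrist 281 225
side 282 188
scene 319 222
```

View pics/c7.png

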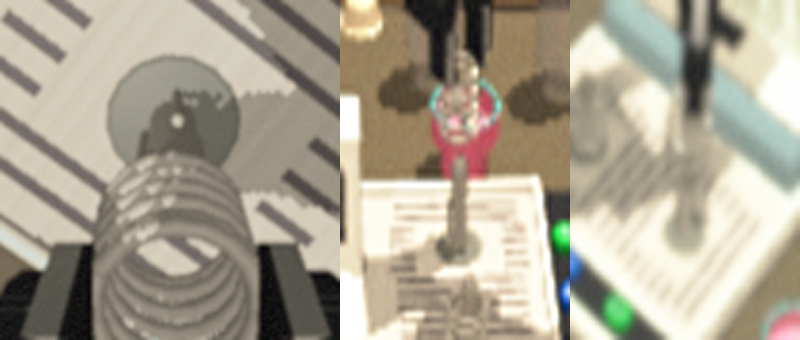

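Spring two hangs in line above the right pipe in all three crops. Lower.

```bash
python3 -m handwheel '[[[0,0,10],[0,0,0],0.74],[[0,0,10],[0,0,0],0.74],[[0,0,10],[0,0,0],0.74],[[0,0,8],[0,0,0],0.74],[[0,0,0],[0,0,0],0.74]]'|egrep 'pos|^force'; for i in 1 2 3 4 5 6 7 ; do python3 -m handwheel '[[[0,0,5],[0,0,0],0.74],[[0,0,0],[0,0,0],0.74]]'|egrep 'pos|^force'; done; python3 -c "
from h import *; print(read_state()['ft_torque'])"
```

```text
eef_pos: [518.5, -54.1, 81.7]
force: [-1.1, -0.1, -1.1]
eef_pos: [519.8, -54.4, 78.5]
force: [-0.1, -0.1, -0.7]
eef_pos: [519.8, -54.4, 73.6]
force: [0.5, -1.3, -0.4]
eef_pos: [519.6, -54.4, 68.3]
force: [-1.1, -0.6, -0.5]
eef_pos: [519.5, -54.4, 63.2]
force: [-0.3, 0.5, -2.0]
eef_pos: [519.5, -54.4, 58.2]
force: [-0.3, 0.3, 0.0]
eef_pos: [519.5, -54.4, 53.2]
force: [-0.3, 0.1, -0.2]
eef_pos: [519.5, -54.4, 48.3]
force: [-0.1, -0.1, -0.6]
[ 0.05 -0.01  0.  ]
```

```bash
python3 -m handwheel '[[[0,0,3],[0,0,0],0.74],[[0,0,0],[0,0,0],0.74],[[0,0,0],[0,0,0],0.4],[[0,0,0],[0,0,0],0.4],[[0,0,0],[0,0,0],0.4],[[0,0,-15],[0,0,0],0.4],[[0,0,-40],[0,0,0],0.4],[[0,0,-40],[0,0,0.0],0.4]]'|egrep 'pos|force'; python3 -m handwheel '[[[0,0,-10],[0,0,-0.145],0.4],[[0,0,0],[0,0,-0.145],0.4],[[0,0,0],[0,0,-0.145],0.4],[[0,0,0],[0,0,-0.145],0.3],[[0,0,0],[0,0,-0.145],0.1],[[0,0,0],[0,0,-0.145],0.1],[[12,36,0],[0,0,0],0.1],[[12,36,0],[0,0,0],0.1],[[12,36,0],[0,0,0],0.1],[[12,36,0],[0,0,0],0.1]]'|egrep 'pos|force'; python3 -m handwheel '[[[12,36,0],[0,0,0],0.1],[[12,36,0],[0,0,0],0.1],[[12,36,0],[0,0,0],0.1],[[12,36,0],[0,0,0],0.1],[[12,36,0],[0,0,0],0.1],[[12,33,0],[0,0,0],0.1],[[0,0,0],[0,0,0],0.1],[[0,0,0],[0,0,0],0.1],[[0,0,0],[0,0,0],0.1]]'
python3 - <<'E'
from h import *
s,im=shot("w8"); m,c=teal(im)
print(s["eef_pos"])
for st,ce in c: print(st,ce,cast("wrist",st[0]+st[2]/2-.5,st[1]+min(st[2],st[3])/2-.5,52,s))
cs=cv2.HoughCircles(cv2.medianBlur(cv2.cvtColor(im,cv2.COLOR_RGB2GRAY),3),cv2.HOUGH_GRADIENT,1,30,param1=120,param2=20,minRadius=28,maxRadius=38)
for u,v,r in cs[0]:
  p=cast("wrist",u,v,52,s)
  if p[1]>200 and p[1]<390: print(u,v,r,p)
E
```

```text
eef_pos: [519.3, -54.3, 142.3]
force: [1.2, -0.7, 0.1]
grasp_force: 0.0
eef_pos: [471.8, 90.7, 152.5]
force: [0.3, -0.2, 0.6]
grasp_force: 0.0
t: 22.45
eef_pos: [400.3, 302.0, 151.6]
eef_rot: [[-1.0, 0.0, 0.001], [0.0, 1.0, 0.0], [-0.001, 0.0, -1.0]]
force: [0.2, 0.2, -0.5]
grip_width: 0.898
grasp_force: 0.0
[400.35 301.96 151.62]
[ 290  170   68   69 1303] [324.95 206.25] [398.68 338.94  52.  ]
[329 197  19   5  41] [338.63 199.02] [394.51 351.89  52.  ]
[ 215  267   63   65 1504] [246.78 300.33] [495.14 265.47  52.  ]
321.5 202.5 33.0 [397.75 337.1   52.  ]
246.5 301.5 31.6 [499.07 265.83  52.  ]
```

```bash
cat >> h.py <<'E'
def spot(im,box):
    x,y,w,h=box; g=cv2.cvtColor(im,cv2.COLOR_RGB2GRAY)[y:y+h,x:x+w]
    m=(g<55).astype(np.uint8); n,l,st,ce=cv2.connectedComponentsWithStats(m)
    return [(st[i].tolist(),ce[i]+[x,y]) for i in range(1,n) if 25<st[i][4]<500 and abs(ce[i]-[w/2,h/2]).max()<w/3]
E
python3 - <<'E'
from h import *
s=read_state(); print(s["eef_pos"])
for f,pos in(("w0",[398.97,303.25,147.98]),("w8",[400.35,301.96,151.62])):
    im=cv2.imread(f"pics/{f}.png")[:,:,::-1].copy(); q=dict(s); q["eef_pos"]=np.array(pos); q["eef_rot"]=np.diag([-1.,1,-1])
    for st,ce in teal(im)[1]:
        if st[4]>500:
            for a,c in spot(im,st[:4]): print(f,a,c,cast("wrist",*c,35,q))
E
```

```text
[400.45 301.71 151.47]
w0 [27, 26, 12, 12, 109] [320.68 204.58] [401.54 339.42  35.  ]
w8 [26, 27, 12, 11, 108] [321.66 202.06] [401.33 339.46  35.  ]
```

```bash
python3 -m handwheel '[[[-32,-12,17],[0,0,0],0.05],[[-32,-12,17],[0,0,0],0.05],[[-32,-12,17],[0,0,0],0.05],[[0,0,0],[0,0,0],0.05],[[0,0,0],[0,0,0],0.05],[[0,0,0],[0,0,0],0.05]]'
python3 - <<'E'
from h import *
s,im=shot("w9"); print(s["eef_pos"])
for st,ce in teal(im)[1]:
    print(st,ce)
    for a,c in spot(im,st[:4]): print(a,c,cast("wrist",*c,35,s))
    x,y,w,h=st[:4]; print("rim",cast("wrist",x+w/2-.5,y+h-w/2*.95,52,s))
E
```

```text
t: 23.1
eef_pos: [495.9, 266.3, 100.7]
eef_rot: [[-1.0, 0.0, 0.001], [0.0, 1.0, 0.0], [-0.001, 0.0, -1.0]]
force: [-0.0, -0.6, -0.9]
grip_width: 0.95
grasp_force: 0.0
[495.85 266.34 100.73]
[ 341   35   99  100 2577] [396.15  81.52]
rim [402.49 337.8   52.  ]
[ 241  188   82   83 1917] [281.99 233.26]
[34, 31, 14, 14, 108] [281.81 225.64] [504.23 265.6   35.  ]
rim [503.8 265.4  52. ]
[290 230  18  12  43] [298.93 235.42]
rim [504.93 278.25  52.  ]
```

```bash
python3 -m handwheel '[[[-7,-0.8,25],[0,0,0],0.05],[[0,0,25],[0,0,0],0.05],[[0,0,20],[0,0,0],0.05],[[0,0,16],[0,0,0],0.05],[[0,0,0],[0,0,0],0.05],[[0,0,0],[0,0,0],0.2],[[0,0,0],[0,0,0],0.35],[[0,0,0],[0,0,0],0.4],[[0,0,0],[0,0,0],0.4]]'; python3 -m handwheel '[[[0,0,-10],[0,0,0],0.4],[[0,0,-30],[0,0,0],0.4],[[0,0,-30],[0,0,0],0.4],[[0,0,-30],[0,0,0],0.4],[[0,0,-30],[0,0,0],0.4],[[0,0,-30],[0,0,0],0.4],[[0,0,0],[0,0,0],0.4],[[0,0,0],[0,0,0],0.4],[[0,0,0],[0,0,0],0.4]]'
python3 - <<'E'
from h import *
s,im=shot("w10"); z=s["eef_pos"][2]
for st,ce in teal(im)[1]:
    if st[4]<500: continue
    x,y,w,h=st[:4]
    for a,c in spot(im,st[:4]): print(a,c,cast("wrist",*c,z-11+32,s)-s["eef_pos"])
    print(st,"rim",cast("wrist",x+w/2-.5,y+h-w/2*.95,z-11+49,s)-s["eef_pos"])
E
```

```text
t: 24.05
eef_pos: [504.7, 266.4, 16.2]
eef_rot: [[-1.0, -0.0, 0.004], [-0.0, 1.0, 0.002], [-0.004, 0.002, -1.0]]
force: [0.1, -0.3, 5.6]
grip_width: 0.705
grasp_force: 65.3
t: 24.95
eef_pos: [501.8, 265.2, 172.1]
eef_rot: [[-1.0, -0.0, -0.003], [-0.0, 1.0, -0.001], [0.003, -0.001, -1.0]]
force: [-0.4, 0.6, -1.2]
grip_width: 0.706
grasp_force: 64.9
[ 329   52   73   76 1323] rim [-81.15  33.15  38.  ]
[52, 46, 24, 22, 419] [282.47 260.52] [-0.35 -0.2  21.  ]
[ 219  204  128  126 6138] rim [-3.57 -0.16 38.  ]
```

```bash
python3 -m handwheel '[[[-3,-40,0],[0,0,0],0.4],[[-3,-40,0],[0,0,0],0.4],[[-3,-40,0],[0,0,0],0.4],[[-3,-40,0],[0,0,0],0.4],[[-1.5,-40,0],[0,0,0],0.4],[[0,0,20],[0,0,0],0.4],[[0,0,20],[0,0,0],0.4],[[0,0,10],[0,0,0],0.4],[[0,0,0],[0,0,0],0.4],[[0,0,0],[0,0,0],0.4]]'
python3 - <<'E'
from h import *
s,im=shot("w11"); z=s["eef_pos"][2]; print(s["eef_pos"])
for st,ce in teal(im)[1]:
    for a,c in spot(im,st[:4]): print(a,c,cast("wrist",*c,z-12+32,s)-s["eef_pos"])
E
```

```text
t: 26.0
eef_pos: [516.3, 66.0, 123.8]
eef_rot: [[-1.0, -0.001, -0.001], [-0.001, 1.0, -0.0], [0.001, -0.0, -1.0]]
force: [-0.5, -0.3, 0.1]
grip_width: 0.705
grasp_force: 65.0
[516.3   65.96 123.79]
[52, 46, 24, 22, 425] [282.6  260.51] [ 0.05 -0.15 20.  ]
```

```bash
python3 -m handwheel '[[[0.8,-0.8,8],[0,0,0],0.4],[[0,0,6],[0,0,0],0.4],[[0,0,0],[0,0,0],0.4]]'|egrep 'pos|^force'; for i in 1 2 3 4 ; do python3 -m handwheel '[[[0,0,4],[0,0,0],0.4],[[0,0,0],[0,0,0],0.4]]'|egrep 'pos|^force'; done
```

```text
eef_pos: [514.9, 65.0, 108.9]
force: [-0.3, 0.1, -0.4]
eef_pos: [515.3, 64.9, 105.5]
force: [0.4, -0.7, -0.4]
eef_pos: [515.3, 64.9, 101.5]
force: [-0.3, 0.3, -0.8]
eef_pos: [515.3, 64.9, 97.4]
force: [0.1, 0.3, -1.0]
eef_pos: [515.3, 64.9, 93.3]
force: [-0.3, -1.4, -0.9]
```

```bash
for i in 1 2 ; do python3 -m handwheel '[[[0,0,2],[0,0,0],0.4],[[0,0,0],[0,0,0],0.4]]'|egrep 'pos|^force'; done; python3 -m handwheel '[[[0,0,0],[0,0,0],0.05],[[0,0,0],[0,0,0],0.05],[[0,0,0],[0,0,0],0.05],[[0,0,-20],[0,0,0],0.05],[[0,0,-40],[0,0,0],0.05],[[0,0,0],[0,0,0],0.05],[[0,0,0],[0,0,0],0.05],[[0,0,0],[0,0,0],0.05]]'
python3 - <<'E'
from h import *
s,im=shot("w12"); print(s["eef_pos"])
for st,ce in teal(im)[1]:
    if st[4]<500: continue
    for a,c in spot(im,st[:4]): print(st,a,c,cast("wrist",*c,77+32,s))
E
```

```text
eef_pos: [515.6, 64.9, 91.8]
force: [-0.3, 0.5, -1.5]
eef_pos: [515.6, 64.9, 89.9]
force: [-0.8, 0.4, -0.3]
t: 28.35
eef_pos: [515.1, 64.9, 149.0]
eef_rot: [[-1.0, -0.0, -0.001], [-0.0, 1.0, 0.0], [0.001, 0.0, -1.0]]
force: [-0.1, 0.4, -0.1]
grip_width: 0.949
grasp_force: 0.0
[515.07  64.91 149.04]
[ 236  185   94   92 2509] [50, 36, 6, 14, 52] [288.38 227.12] [516.15  68.95 109.  ]
```

```bash
python3 -m handwheel '[[[16,39,0],[0,0,0],0.05],[[16,39,0],[0,0,0],0.05],[[16,39,0],[0,0,0],0.05],[[16,39,0],[0,0,0],0.05],[[16,39,8],[0,0,0],0.05],[[16,39,20],[0,0,0],0.05],[[17,40,20],[0,0,0],0.05],[[0,0,0],[0,0,0],0.05],[[0,0,0],[0,0,0],0.05],[[0,0,0],[0,0,0],0.05]]'
python3 - <<'E'
from h import *
s,im=shot("w13"); print(s["eef_pos"])
for st,ce in teal(im)[1]:
    if st[4]<500: continue
    x,y,w,h=st[:4]
    for a,c in spot(im,st[:4]): print(a,c,cast("wrist",*c,35,s))
    print(st,"rim",cast("wrist",x+w/2-.5,y+h-w/2*.95,52,s))
E
```

```text
t: 29.4
eef_pos: [402.9, 338.2, 101.8]
eef_rot: [[-1.0, 0.0, -0.0], [0.0, 1.0, -0.001], [0.0, -0.001, -1.0]]
force: [-0.4, 0.4, 0.4]
grip_width: 0.952
grasp_force: 0.0
[402.94 338.24 101.85]
[34, 32, 15, 14, 134] [284.16 213.54] [401.42 339.33  35.  ]
[ 243  175   83   83 1856] rim [400.57 339.13  52.  ]
```

```bash
python3 -m handwheel '[[[1,1,25],[0,0,0],0.05],[[0,0,25],[0,0,0],0.05],[[0,0,20],[0,0,0],0.05],[[0,0,16],[0,0,0],0.05],[[0,0,0],[0,0,0],0.05],[[0,0,0],[0,0,0],0.2],[[0,0,0],[0,0,0],0.35],[[0,0,0],[0,0,0],0.4],[[0,0,0],[0,0,0],0.4]]'; python3 -m handwheel '[[[0,0,-10],[0,0,0],0.4],[[0,0,-30],[0,0,0],0.4],[[0,0,-40],[0,0,0],0.4],[[0,0,-40],[0,0,0],0.4],[[0,0,-40],[0,0,0],0.4],[[0,0,0],[0,0,0],0.4],[[0,0,0],[0,0,0],0.4]]'
python3 - <<'E'
from h import *
s,im=shot("w14"); z=s["eef_pos"][2]
for st,ce in teal(im)[1]:
    if st[4]<500: continue
    for a,c in spot(im,st[:4]): print(a,c,cast("wrist",*c,z-12+32,s)-s["eef_pos"])
E
```

```text
t: 30.35
eef_pos: [403.3, 340.1, 18.9]
eef_rot: [[-1.0, 0.0, 0.003], [0.0, 1.0, 0.001], [-0.003, 0.001, -1.0]]
force: [-2.4, -3.3, 5.6]
grip_width: 0.691
grasp_force: 62.8
t: 31.05
eef_pos: [402.6, 340.5, 178.7]
eef_rot: [[-1.0, -0.0, 0.004], [-0.0, 1.0, 0.003], [-0.004, 0.003, -1.0]]
force: [0.7, 0.3, -1.8]
grip_width: 0.691
grasp_force: 64.3
[50, 46, 24, 21, 395] [282.71 254.93] [-3.25 -0.15 20.  ]
```

```bash
python3 -m handwheel '[[[-11.8,-39.5,0],[0,0,0],0.4],[[-11.8,-39.5,0],[0,0,0],0.4],[[-11.8,-39.5,0],[0,0,0],0.4],[[-11.8,-39.5,0],[0,0,0],0.4],[[-11.8,-39.5,0],[0,0,0],0.4],[[-11.8,-39.5,0],[0,0,0],0.4],[[-11.8,-39.5,0],[0,0,0],0.4],[[-11.8,-39.5,0],[0,0,0],0.4],[[-11.8,-39.5,0],[0,0,0],0.4],[[-11.8,-39.5,0],[0,0,0],0.4]]'|grep pos; python3 -m handwheel '[[[0,0,20],[0,0,0],0.4],[[0,0,20],[0,0,0],0.4],[[0,0,10],[0,0,0],0.4],[[0,0,0],[0,0,0],0.4],[[0,0,0],[0,0,0],0.4],[[0,0,0],[0,0,0],0.4]]'
python3 - <<'E'
from h import *
s,im=shot("w15"); z=s["eef_pos"][2]; print(s["eef_pos"])
for st,ce in teal(im)[1]:
    for a,c in spot(im,st[:4]): print(a,c,cast("wrist",*c,z-16+32,s))
E
```

```text
eef_pos: [518.5, -56.5, 173.6]
t: 32.7
eef_pos: [520.3, -54.9, 127.0]
eef_rot: [[-1.0, -0.001, 0.002], [-0.001, 1.0, -0.0], [-0.002, -0.0, -1.0]]
force: [0.2, 0.3, -0.9]
grip_width: 0.685
grasp_force: 64.4
[520.29 -54.9  127.02]
[42, 27, 13, 12, 79] [128.68 195.56] [ 485.96 -134.1   143.02]
[43, 38, 21, 19, 311] [467.59 230.09] [504.54  42.98 143.02]
```

Run:
```python
from h import *
s=read_state(); im=cv2.imread("pics/w15.png")[:,:,::-1].copy(); print(s["eef_pos"])
print("left rest",cast("wrist",467.59,230.09,109,s))
for st,ce in teal(im)[1]: print(st,ce)
print(spot(im,(215,190,135,135)))
```

```text
[520.42 -54.97 127.24]
left rest [516.36  64.78 109.  ]
[ 81 163  76  73 630] [116.38 197.78]
[ 415  183  124  104 8799] [477.04 233.1 ]
[ 221  199  124  125 5317] [283.35 269.74]
[297 245  33  10 169] [313.98 249.82]
[237 256  32   9 116] [251.81 260.03]
[291 264  24  25 166] [302.5  276.72]
[266 267  14  29 144] [272.29 281.81]
[]
```

```bash
python3 -m handwheel '[[[-0.4,0.5,8],[0,0,0],0.4],[[0,0,6],[0,0,0],0.4],[[0,0,0],[0,0,0],0.4]]'|egrep 'pos|^force'; for i in 1 2 3 4 5; do python3 -m handwheel '[[[0,0,3.5],[0,0,0],0.4],[[0,0,0],[0,0,0],0.4]]'|egrep 'pos|^force'; done
```

```text
eef_pos: [519.1, -54.3, 110.5]
force: [-0.2, 0.0, -0.5]
eef_pos: [519.8, -54.5, 108.0]
force: [-0.3, -0.2, -0.8]
eef_pos: [519.8, -54.5, 104.6]
force: [-0.1, -0.1, -0.9]
eef_pos: [519.8, -54.5, 100.9]
force: [-0.2, -0.2, -0.8]
eef_pos: [519.7, -54.5, 97.4]
force: [-0.5, -1.1, -0.2]
eef_pos: [519.8, -54.5, 94.0]
force: [0.3, -0.8, -0.5]
```

```bash
python3 -m handwheel '[[[0,0,2],[0,0,0],0.4],[[0,0,0],[0,0,0],0.05],[[0,0,0],[0,0,0],0.05],[[0,0,0],[0,0,0],0.05],[[0,0,-20],[0,0,0],0.05],[[0,0,-40],[0,0,0],0.05],[[0,0,-40],[0,0,0],0.05],[[0,0,-10],[0,0,0],0.05]]'|egrep 'pos|^force'; python3 -m handwheel '[[[17,-34,0],[0,0,0],0.05],[[17,-34,0],[0,0,0],0.05],[[17,-34,0],[0,0,0],0.05],[[17,-34,0],[0,0,0],0.0],[[17,-34,0],[0,0,0],0.0],[[17,-34,0],[0,0,0],0.0],[[18,-34,0],[0,0,0],0.0],[[0,0,0],[0,0,0],0.0],[[0,0,0],[0,0,0],0.0],[[0,0,0],[0,0,0],0.0]]'
python3 - <<'E'
from h import *
s,im=shot("w16"); print(s["eef_pos"])
for st,ce in teal(im)[1]:
    if st[4]<300: continue
    for a,c in spot(im,st[:4]): print(a,c,cast("wrist",*c,109,s))
E
```

```text
eef_pos: [522.9, -55.3, 208.7]
force: [1.2, 0.1, 0.6]
t: 35.85
eef_pos: [400.4, -291.8, 202.1]
eef_rot: [[-1.0, -0.001, -0.0], [-0.001, 1.0, 0.001], [0.0, 0.001, -1.0]]
force: [0.8, 0.9, 0.2]
grip_width: 0.997
grasp_force: 0.0
[ 400.36 -291.82  202.11]
```

View pics/w16.png

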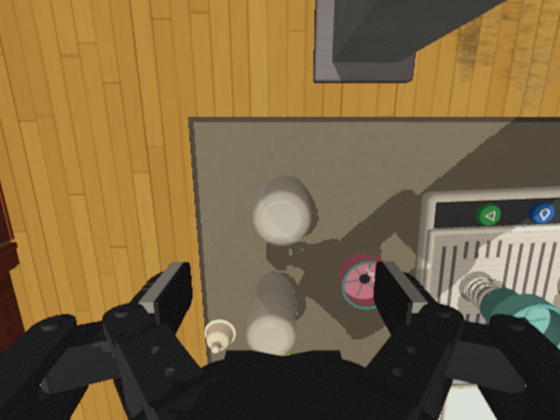

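Wrist view: near bottle's top at (282,218), far bottle's top at (270,335), pink decoy (365,283), right-hand rest at (520,305) partly hidden. Checking numbers.

Run:
```python
from h import *
im=cv2.imread("pics/w16.png")[:,:,::-1].copy(); s=read_state(); print(s["eef_pos"])
for z in(36,80,77+16,126): print("axis",z,proj("wrist",[519.7,-54.5,z],s))
for st,ce in teal(im)[1]:print(st,ce)
a,i3=shot("sc16","scene"); a,i2=shot("s16","side")
for n,i in(("scene",i3),("side",i2)):
  for st,ce in teal(i)[1]: print(n,st,ce)
  for p in([515.3,65,101],[519.7,-54.5,101]): print(n,proj(n,p))
for h in(84,108,114):
  print(h,cast("wrist",282,218,h,s),cast("wrist",270,335,h,s))
  for n,u,v in(("scene",356,275),("scene",384,253),("side",311,150),("side",277,150)): print(n,cast(n,u,v,h))
```

```text
[ 400.53 -291.66  202.2 ]
axis 36 [476.18 286.78]
axis 80 [500.97 307.09]
axis 93 [509.55 314.12]
axis 126 [534.7  334.73]
[342 264  35  45 113] [352.9  292.07]
[ 481  288   79   61 1826] [521.87 310.  ]
scene [285 193  18  18 215] [293.44 200.71]
scene [312 209  18  19 245] [319.95 217.04]
scene [293.16 202.95]
scene [319.6  218.93]
side [274 173  22  42 654] [284.34 192.55]
side [285.14 204.86]
side [282.64 183.87]
84 [ 417.95 -292.28   84.  ] [ 552.25 -305.36   84.  ]
scene [ 427.15 -281.49   84.  ]
scene [ 559.91 -291.48   84.  ]
side [ 406.81 -319.58   84.  ]
side [ 533.38 -318.36   84.  ]
108 [ 410.84 -292.25  108.  ] [ 533.94 -304.25  108.  ]
scene [ 410.07 -291.09  108.  ]
scene [ 539.73 -300.84  108.  ]
side [ 411.59 -274.09  108.  ]
side [ 534.41 -272.9   108.  ]
114 [ 409.07 -292.25  114.  ] [ 529.36 -303.97  114.  ]
scene [ 405.8  -293.49  114.  ]
scene [ 534.68 -303.18  114.  ]
side [ 412.78 -262.72  114.  ]
side [ 534.67 -261.54  114.  ]
```

Run:
```python
from h import *
a=cv2.imread("pics/sc16.png")[235:305,335:405]; b=cv2.imread("pics/s16.png")[135:185,262:332]
cv2.imwrite("pics/c16.png",np.hstack([cv2.resize(a,(380,380),interpolation=cv2.INTER_CUBIC),cv2.copyMakeBorder(cv2.resize(b,(420,300),interpolation=cv2.INTER_CUBIC),0,80,0,0,0)]))
```

```text
(no output)
```

View pics/c16.png

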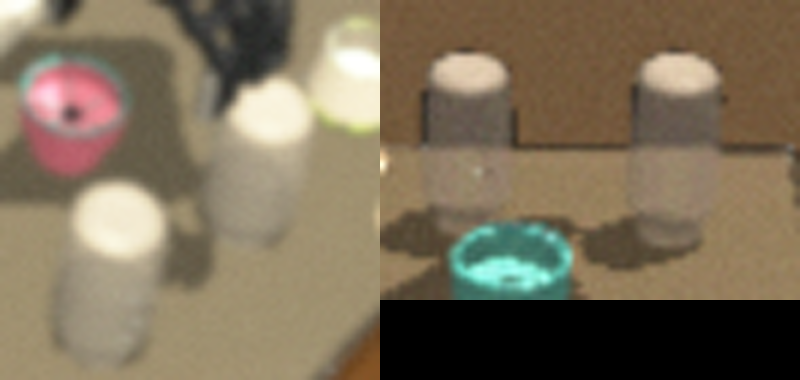

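Run:
```python
from h import *
s=read_state()
def tri(obs):
    A=np.zeros((3,3));B=np.zeros(3)
    for n,u,v in obs:
        K,W=cam(n,s); d=W[:3,:3]@np.linalg.solve(K,[u,v,1.]);d/=np.linalg.norm(d); M=np.eye(3)-np.outer(d,d);A+=M;B+=M@W[:3,3]
    return np.linalg.solve(A,B)
N=[("scene",356.9,275.5),("side",312.2,147.2),("wrist",282,218)];F=[("scene",385.1,255.3),("side",276.8,147.2),("wrist",270,335)]
for o in(N,F): print(tri(o),tri(o[:2]))
print(cast("side",309.8,173.5,3),cast("side",275.7,172,3))
```

```text
[ 408.43 -293.32  109.98] [ 407.19 -294.56  109.75]
[ 536.52 -305.49  103.48] [ 536.04 -306.59  103.04]
[ 409.48 -285.45    3.  ] [ 537.72 -295.78    3.  ]
```

```bash
python3 -m handwheel '[[[-9,-1.5,20],[0,0,0],0],[[0,0,40],[0,0,0],0],[[0,0,30],[0,0,0],0],[[0,0,30],[0,0,0],0],[[0,0,20],[0,0,0],0],[[0,0,12],[0,0,0],0],[[0,0,0],[0,0,0],0],[[0,0,0],[0,0,0],0]]'|egrep 'pos|^force|t:'; python3 -m handwheel '[[[0,0,0],[0,0,0],0.2],[[0,0,0],[0,0,0],0.3],[[0,0,0],[0,0,0],0.45],[[0,0,0],[0,0,0],0.45],[[0,0,0],[0,0,0],0.45]]'
```

```text
t: 36.8
eef_pos: [409.8, -294.3, 51.4]
eef_rot: [[-1.0, -0.001, 0.001], [-0.001, 1.0, -0.001], [-0.001, -0.001, -1.0]]
force: [0.3, -0.5, 0.9]
t: 37.3
eef_pos: [410.1, -294.9, 52.3]
eef_rot: [[-1.0, -0.0, 0.002], [-0.0, 1.0, -0.002], [-0.002, -0.002, -1.0]]
force: [-0.1, 0.7, 6.0]
grip_width: 0.621
grasp_force: 62.6
```

```bash
python3 -m handwheel '[[[0,0,-15],[0,0,0],0.45],[[0,0,-30],[0,0,0],0.45],[[0,0,-40],[0,0,0],0.45],[[0,0,-40],[0,0,0],0.45],[[0,0,-38],[0,0,0],0.45],[[0,0,0],[0,0,0],0.45],[[-5,20,0],[0,0,0],0.45],[[-10,34,0],[0,0,0],0.45],[[-10,34,0],[0,0,0],0.45],[[-10,34,0],[0,0,0],0.45]]'|egrep 'pos|grip|t:'; python3 -m handwheel '[[[-10,34,0],[0,0,0],0.45],[[-10,34,0],[0,0,0],0.45],[[-10,34,0],[0,0,0],0.45],[[-10,34,0],[0,0,0],0.45],[[-10,34,0],[0,0,0],0.45],[[-10,34,0],[0,0,0],0.45],[[-8,25,0],[0,0,0],0.45],[[-2,9,0],[0,0,0],0.45],[[0,0,0],[0,0,0],0.45],[[0,0,0],[0,0,0],0.45]]'
```

```text
t: 38.3
eef_pos: [443.8, -170.8, 213.1]
eef_rot: [[-1.0, 0.001, -0.001], [0.001, 1.0, 0.0], [0.001, 0.0, -1.0]]
grip_width: 0.618
t: 39.3
eef_pos: [513.7, 65.2, 213.2]
eef_rot: [[-1.0, 0.0, -0.001], [0.0, 1.0, -0.001], [0.001, -0.001, -1.0]]
force: [-0.1, -0.8, -0.6]
grip_width: 0.618
grasp_force: 62.9
```

Run:
```python
from h import *
s,im=shot("w17"); a,i3=shot("sc17","scene"); a,i2=shot("s17","side"); e=s["eef_pos"];print(e)
# bright beige bottle-top disc
for n,i in(("scene",i3),("side",i2)):
  u,v=proj(n,e+[0,0,60]); print(n,"expected top",u,v)
  m,c=teal(i,(5,5,190),(30,110,255))
  for st,ce in c:
    if abs(ce[0]-u)<25 and abs(ce[1]-v)<25: print(st,ce)
for st,ce in teal(im)[1]:
    if st[4]>300: print(st,ce)
```

```text
[513.68  65.18 213.23]
scene expected top 293.5953472327477 163.96919999210408
[288 160  10  11  85] [292.51 165.06]
[301 179  15  12 112] [306.55 184.52]
side expected top 287.0678425013765 154.27841651033117
[271 144  11   6  53] [276.23 146.57]
[ 24 161  57  55 323] [ 47.88 187.36]
[247 174  70  37 431] [280.6  185.92]
[ 110  177   78   70 2111] [146.14 210.54]
```

```bash
python3 -m handwheel '[[[-1.5,0,15],[0,0,0],0.45],[[0,0,20],[0,0,0],0.45],[[0,0,10],[0,0,0],0.45],[[0,0,0],[0,0,0],0.45]]'|egrep 'pos|^force'; for i in 1 2 3 4 5; do python3 -m handwheel '[[[0,0,2.5],[0,0,0],0.45],[[0,0,0],[0,0,0],0.45]]'|egrep 'pos|^force'; done
```

```text
eef_pos: [513.9, 65.6, 165.5]
force: [0.2, 0.1, -1.5]
eef_pos: [515.9, 65.8, 166.5]
force: [-0.0, 0.8, -1.5]
eef_pos: [515.8, 65.9, 163.8]
force: [-0.1, 0.8, -1.2]
eef_pos: [515.5, 65.9, 160.8]
force: [-0.9, 0.6, -0.9]
eef_pos: [515.5, 65.9, 158.3]
force: [0.5, -0.4, -0.1]
eef_pos: [515.6, 65.8, 155.8]
force: [0.4, -0.1, 0.3]
```

```bash
python3 -m handwheel '[[[0,0,0],[0,0,0],0.3],[[0,0,0],[0,0,0],0.2],[[0,0,0],[0,0,0],0],[[0,0,0],[0,0,0],0],[[0,0,-15],[0,0,0],0],[[0,0,-35],[0,0,0],0],[[0,0,-35],[0,0,0],0],[[0,-20,0],[0,0,0],0],[[0,-37,0],[0,0,0],0],[[-3,-37,0],[0,0,0],0]]'|egrep 'pos|t:'; python3 -m handwheel '[[[-3,-37,0],[0,0,0],0],[[-3,-37,0],[0,0,0],0],[[-3,-37,0],[0,0,0],0],[[-3,-37,0],[0,0,0],0],[[-3,-37,0],[0,0,0],0],[[-3,-37,0],[0,0,0],0],[[0,-37,0],[0,0,0],0],[[0,-17,0],[0,0,0],0],[[0,0,0],[0,0,0],0],[[0,0,0],[0,0,0],0]]'
python3 - <<'E'
from h import *
s,im=shot("w18"); a,i3=shot("sc18","scene"); a,i2=shot("s18","side"); print(s["eef_pos"])
for n,i in(("scene",i3),("side",i2)):
  for p in([515.5,65.5,222],[536.5,-305,112]):
    u,v=proj(n,p); print(n,"expected top",u,v)
    m,c=teal(i,(5,5,190),(30,110,255))
    for st,ce in c:
      if abs(ce[0]-u)<12 and abs(ce[1]-v)<12: print(st,ce)
u,v=proj("wrist",[536.5,-305,110],s); print(u,v)
m,c=teal(im,(5,0,150),(40,80,255))
for st,ce in c:
  if abs(ce[0]-u)<60 and abs(ce[1]-v)<60: print(st,ce,cast("wrist",*ce,110,s))
E
```

```text
t: 41.85
eef_pos: [519.0, -28.8, 243.2]
eef_rot: [[-1.0, -0.002, 0.003], [-0.002, 1.0, -0.001], [-0.003, -0.001, -1.0]]
t: 42.85
eef_pos: [536.8, -303.5, 241.5]
eef_rot: [[-1.0, -0.0, 0.0], [-0.0, 1.0, 0.001], [-0.0, 0.001, -1.0]]
force: [0.3, -0.9, -0.1]
grip_width: 0.998
grasp_force: 0.0
[ 536.78 -303.54  241.53]
scene expected top 293.652884910316 176.00024186833224
[274 168  29  22 211] [290.99 177.64]
scene expected top 384.72766069215913 253.42277020306273
[377 250  15  12 147] [384.11 255.43]
side expected top 286.0015904405593 170.1987783925561
[279 167  17   9 120] [286.85 171.07]
side expected top 276.2954974973577 144.8694094905904
[271 144  12   6  53] [276.26 146.58]
281.1892558358665 197.345533732568
[ 259  175   46   45 1616] [281.35 196.7 ] [ 535.84 -304.84  110.  ]
[213 217  32  31 708] [227.84 231.41] [ 572.78 -360.57  110.  ]
```

```bash
python3 - <<'E'
from h import *
s=read_state(); s["eef_pos"]=np.array([536.78,-303.54,241.53])
print(cast("wrist",227.84,231.4,35,s),cast("scene",400,246,44),read_state()["eef_pos"])
E
python3 -m handwheel '[[[0,0,0],[0,0,0],0.08],[[1,-1,30],[0,0,0],0.08],[[0,0,40],[0,0,0],0.08],[[0,0,40],[0,0,0],0.08],[[0,0,0],[0,0,0],0.08]]'
```

```text
[ 598.75 -374.69   35.  ] [ 657.14 -296.4    44.  ] [ 536.89 -302.71  241.33]
t: 43.5
eef_pos: [531.8, -301.5, 123.8]
eef_rot: [[-1.0, -0.001, -0.01], [-0.001, 1.0, 0.008], [0.01, 0.008, -1.0]]
force: [-0.4, 0.4, -0.7]
grip_width: 0.916
grasp_force: 0.0
```

```bash
python3 -m handwheel '[[[0,-1.3,20],[0,0,0],0.08],[[0,0,25],[0,0,0],0.08],[[0,0,20],[0,0,0],0.08],[[0,0,14],[0,0,0],0.08],[[0,0,0],[0,0,0],0.08],[[0,0,0],[0,0,0],0.08]]'|egrep 'pos|^force|t:'; python3 -m handwheel '[[[0,0,0],[0,0,0],0.2],[[0,0,0],[0,0,0],0.3],[[0,0,0],[0,0,0],0.45],[[0,0,0],[0,0,0],0.45],[[0,0,0],[0,0,0],0.45]]'
```

```text
t: 44.1
eef_pos: [536.5, -306.8, 53.5]
eef_rot: [[-1.0, -0.0, 0.001], [-0.0, 1.0, -0.001], [-0.001, -0.001, -1.0]]
force: [0.3, -0.3, 0.9]
t: 44.6
eef_pos: [536.9, -307.1, 54.1]
eef_rot: [[-1.0, -0.0, 0.003], [-0.0, 1.0, -0.002], [-0.003, -0.002, -1.0]]
force: [-0.5, 1.1, 6.2]
grip_width: 0.594
grasp_force: 62.7
```

```bash
python3 -m handwheel '[[[0,0,-15],[0,0,0],0.45],[[0,0,-30],[0,0,0],0.45],[[0,0,-40],[0,0,0],0.45],[[0,0,-40],[0,0,0],0.45],[[0,0,-38],[0,0,0],0.45],[[0,0,0],[0,0,0],0.45],[[1,20,0],[0,0,0],0.45],[[2,34,0],[0,0,0],0.45],[[2,34,0],[0,0,0],0.45],[[2,34,0],[0,0,0],0.45]]'|egrep 'pos|grip|t:'; python3 -m handwheel '[[[2,34,0],[0,0,0],0.45],[[2,34,0],[0,0,0],0.45],[[3,34,0],[0,0,0],0.45],[[2,28.6,0],[0,0,0],0.45],[[0,0,0],[0,0,0],0.45],[[0,0,15],[0,0,0],0.45],[[0,0,20],[0,0,0],0.45],[[0,0,8],[0,0,0],0.45],[[0,0,0],[0,0,0],0.45],[[0,0,0],[0,0,0],0.45]]'
```

```text
t: 45.6
eef_pos: [527.1, -181.9, 212.9]
eef_rot: [[-1.0, 0.0, -0.003], [0.0, 1.0, 0.002], [0.003, 0.002, -1.0]]
grip_width: 0.594
t: 46.6
eef_pos: [519.4, -54.3, 171.7]
eef_rot: [[-1.0, 0.001, -0.001], [0.001, 1.0, 0.0], [0.001, 0.0, -1.0]]
force: [-0.1, 0.3, -0.9]
grip_width: 0.593
grasp_force: 62.6
```

Next: lower to contact (expected TCP ≈ 159).

```bash
for i in 1 2 3 4 5 6; do python3 -m handwheel '[[[0,0,2.5],[0,0,0],0.45],[[0,0,0],[0,0,0],0.45]]'|egrep 'pos|^force'; done
```

```text
eef_pos: [520.0, -54.0, 170.1]
force: [0.1, -0.7, -1.2]
eef_pos: [519.6, -53.8, 166.9]
force: [-0.3, -0.5, -0.8]
eef_pos: [519.4, -53.8, 164.2]
force: [-0.4, 0.4, -0.4]
eef_pos: [519.4, -53.7, 161.6]
force: [-0.1, -0.6, 0.0]
eef_pos: [519.5, -53.8, 159.2]
force: [-0.1, -0.5, -0.1]
eef_pos: [519.6, -53.9, 156.9]
force: [0.1, -1.0, 0.0]
```

```bash
python3 -m handwheel '[[[0,0,0],[0,0,0],0.3],[[0,0,0],[0,0,0],0.2],[[0,0,0],[0,0,0],0],[[0,0,0],[0,0,0],0],[[0,0,-15],[0,0,0],0],[[0,0,-35],[0,0,0],0],[[0,0,-37],[0,0,0],0],[[10,0,0],[0,0,0],0.5],[[40,20,0],[0,0,0],1],[[40,35,0],[0,0,0],1]]'|egrep 'pos|t:'; python3 -m handwheel '[[[13,35,0],[0,0,0],1],[[0,26,0],[0,0,0],1],[[0,0,0],[0,0,0],1],[[0,0,0],[0,0,0],1],[[0,0,0],[0,0,0],1]]'
python3 - <<'E'
from h import *
s,im=shot("w19"); a,i3=shot("sc19","scene"); a,i2=shot("s19","side"); print(s["eef_pos"])
for n,i in(("scene",i3),("side",i2)):
  for p in([515.5,65.5,222],[519.7,-54.5,217]):
    u,v=proj(n,p); print(n,"expected top",u,v)
    for st,ce in teal(i,(5,5,190),(30,110,255))[1]:
      if abs(ce[0]-u)<12 and abs(ce[1]-v)<12: print(st,ce)
  for st,ce in teal(i)[1]: print("teal",st,ce)
for n,lo,hi in(("g",(50,120,60),(75,255,255)),("b",(100,120,60),(118,255,255)),("w",(0,0,170),(179,60,255))):
    for st,ce in teal(im,lo,hi)[1]:
        p=cast("wrist",*ce,42,s)
        if 405<p[0]<440 and abs(p[1])<90: print(n,st,p)
E
```

```text
t: 48.8
eef_pos: [431.1, -1.3, 244.8]
eef_rot: [[-1.0, 0.003, 0.0], [0.003, 1.0, -0.0], [-0.0, -0.0, -1.0]]
t: 49.3
eef_pos: [419.1, 59.5, 244.2]
eef_rot: [[-1.0, 0.001, 0.0], [0.001, 1.0, -0.0], [-0.0, -0.0, -1.0]]
force: [0.8, 0.1, -0.3]
grip_width: -0.001
grasp_force: 0.0
[419.1   59.5  244.23]
scene expected top 293.652884910316 176.00024186833224
[281 173  22  15 174] [292.97 178.32]
scene expected top 321.6619533239502 193.0344181895278
teal [286 198  17  14  85] [294.21 205.72]
teal [312 215  17  13  92] [319.71 222.27]
side expected top 286.0015904405593 170.1987783925561
[279 167  17   9 122] [286.76 171.16]
side expected top 283.35048740321025 151.8604802156308
[278 150  13   7  71] [283.85 153.04]
teal [276 198  20  18 176] [284.86 207.84]
g [179 181  20  20 237] [425.83 -56.87  42.  ]
b [227 179  20  20 228] [423.33   2.35  42.  ]
w [275 177  20  20 293] [421.28  61.35  42.  ]
w [232 185   9  11  47] [424.82   1.59  42.  ]
w [183 187   9   9  43] [426.61 -58.08  42.  ]
```

```bash
python3 -m handwheel '[[[0,1.5,40],[0,0,0],1],[[0,0,45],[0,0,0],1],[[0,0,45],[0,0,0],1],[[0,0,30],[0,0,0],1],[[0,0,20],[0,0,0],1],[[0,0,0],[0,0,0],1],[[0,0,0],[0,0,0],1]]'; for i in 1 2 3 ; do python3 -m handwheel '[[[0,0,6],[0,0,0],1],[[0,0,0],[0,0,0],1],[[0,0,0],[0,0,0],1]]'|egrep 'pos|^force'; done
```

```text
t: 50.15
eef_pos: [419.2, 61.2, 64.4]
eef_rot: [[-1.0, 0.001, -0.0], [0.001, 1.0, -0.0], [0.0, -0.0, -1.0]]
force: [0.1, -0.3, -0.2]
grip_width: -0.002
grasp_force: 0.0
eef_pos: [419.6, 61.6, 58.9]
force: [0.8, -0.4, 0.4]
eef_pos: [418.7, 61.6, 51.8]
force: [-0.5, 0.5, 0.0]
eef_pos: [418.6, 61.6, 45.6]
force: [0.1, 0.3, 0.1]
```

```bash
for i in 1 2 3 4; do python3 -m handwheel '[[[0,0,2.5],[0,0,0],1],[[0,0,0],[0,0,0],1],[[0,0,0],[0,0,0],1]]'|egrep 'pos|^force'; done
```

```text
eef_pos: [418.9, 61.6, 43.4]
force: [-0.3, -0.5, -0.2]
eef_pos: [418.8, 61.6, 40.9]
force: [-0.6, 0.6, 0.0]
eef_pos: [418.8, 61.6, 38.4]
force: [-0.1, 0.8, 0.0]
eef_pos: [418.8, 61.6, 35.9]
force: [-0.8, -0.1, 0.8]
```

```bash
for i in 1 2 3 4; do python3 -m handwheel '[[[0,0,1.5],[0,0,0],1],[[0,0,0],[0,0,0],1],[[0,0,0],[0,0,0],1]]'|egrep 'pos|^force'; done
```

```text
eef_pos: [418.9, 61.6, 34.5]
force: [-0.3, -0.2, -0.0]
eef_pos: [418.9, 61.6, 32.9]
force: [-0.1, 0.7, 0.1]
eef_pos: [418.9, 61.6, 31.4]
force: [-0.3, 0.3, 0.8]
eef_pos: [418.9, 61.6, 29.9]
force: [-0.5, 0.3, -0.1]
```

```bash
for i in 1 2 3 4 5 6; do python3 -m handwheel '[[[0,0,1.5],[0,0,0],1],[[0,0,0],[0,0,0],1]]'|egrep 'pos|^force'; done
python3 - <<'E'
from h import *
s,im=shot("w20"); print(proj("wrist",s["eef_pos"],s))
for n,lo,hi in(("g",(50,120,60),(75,255,255)),("b",(100,120,60),(118,255,255)),("w",(0,0,170),(179,60,255))):
    for st,ce in teal(im,lo,hi)[1]:
        p=cast("wrist",*ce,42,s)
        if 395<p[0]<450 and abs(p[1])<90: print(n,st,ce,p)
E
```

```text
eef_pos: [418.8, 61.6, 28.3]
force: [0.4, -0.1, 0.6]
eef_pos: [418.8, 61.6, 26.8]
force: [-0.1, -0.7, 0.2]
eef_pos: [418.8, 61.6, 25.3]
force: [0.3, -0.5, -0.0]
eef_pos: [418.8, 61.6, 23.8]
force: [-0.1, -0.2, 0.0]
eef_pos: [418.8, 61.6, 22.3]
force: [0.3, -0.5, 0.2]
eef_pos: [418.8, 61.6, 20.8]
force: [-0.8, -0.2, -0.6]
[282.84 246.38]
g [  38  249   53   45 1503] [ 64.91 270.59] [424.1  -54.36  42.  ]
g [ 54 272  10   8  43] [ 58.88 275.37] [426.89 -58.12  42.  ]
b [ 149  245   49   45 1352] [173.44 266.16] [421.53   3.62  42.  ]
b [164 265  12  14 107] [169.84 270.9 ] [424.28   1.45  42.  ]
w [   0  213  395   69 7406] [191.45 228.39] [400.46  14.85  42.  ]
w [261 243  30  17 141] [272.76 250.59] [412.67  56.32  42.  ]
w [160 261  21  24 209] [169.78 271.34] [424.54   1.39  42.  ]
w [ 46 266  23  20 195] [ 58.57 275.63] [427.05 -58.31  42.  ]
w [323 289  28  11 177] [334.8 293.5] [437.77  89.86  42.  ]
w [224 293  18   8  89] [231.36 296.12] [439.37  33.51  42.  ]
```

```bash
for i in 1 2 3 4 5 6; do python3 -m handwheel '[[[0,0,1.5],[0,0,0],1],[[0,0,0],[0,0,0],1]]'|egrep 'pos|^force'; done
```

```text
eef_pos: [418.8, 61.6, 19.3]
force: [-0.3, -0.3, 1.0]
eef_pos: [418.8, 61.6, 17.8]
force: [0.4, -1.0, -0.2]
eef_pos: [418.7, 61.6, 16.3]
force: [-0.0, -0.3, -0.1]
eef_pos: [419.1, 61.6, 15.0]
force: [0.4, -0.9, 1.4]
eef_pos: [419.1, 61.6, 13.6]
force: [0.5, 0.3, 2.3]
eef_pos: [419.2, 61.6, 12.1]
force: [-1.1, -0.2, 3.6]
```

```bash
python3 -m handwheel '[[[0,0,1.2],[0,0,0],1],[[0,0,0],[0,0,0],1]]'|egrep 'pos|^force'; python3 -m handwheel '[[[0,0,-10],[0,0,0],1],[[0,0,-15],[0,0,0],1],[[-1,-30,0],[0,0,0],1],[[-1,-29,0],[0,0,0],1],[[0,0,0],[0,0,0],1],[[0,0,0],[0,0,0],1],[[0,0,10],[0,0,0],1],[[0,0,7],[0,0,0],1],[[0,0,0],[0,0,0],1]]'|egrep 'pos|^force';  for i in 1 2 3 4 5 6; do python3 -m handwheel '[[[0,0,1.5],[0,0,0],1],[[0,0,0],[0,0,0],1]]'|egrep 'pos|^force'; done
```

```text
eef_pos: [419.2, 61.6, 10.9]
force: [-0.4, 0.5, 3.8]
eef_pos: [419.2, 3.5, 16.8]
force: [-0.3, 0.0, 0.9]
eef_pos: [420.8, 2.9, 17.1]
force: [0.5, 0.8, 1.1]
eef_pos: [421.0, 2.6, 15.9]
force: [-0.6, -0.3, -0.4]
eef_pos: [421.3, 2.6, 14.5]
force: [-0.5, -0.3, 1.2]
eef_pos: [421.3, 2.6, 13.0]
force: [0.9, 0.3, 1.4]
eef_pos: [421.3, 2.6, 11.5]
force: [-0.3, -0.5, 2.7]
eef_pos: [421.3, 2.6, 10.0]
force: [0.1, 0.5, 4.0]
```

```bash
for i in 1 2; do python3 -m handwheel '[[[0,0,0.8],[0,0,0],1],[[0,0,0],[0,0,0],1]]'|egrep 'pos|^force'; done; python3 -m handwheel '[[[0,0,-10],[0,0,0],1],[[0,0,-15],[0,0,0],1],[[-1,-30,0],[0,0,0],1],[[-1,-29,0],[0,0,0],1],[[0,0,0],[0,0,0],1],[[0,0,0],[0,0,0],1],[[0,0,10],[0,0,0],1],[[0,0,7],[0,0,0],1],[[0,0,0],[0,0,0],1]]'|egrep 'pos|^force';  for i in 1 2 3 4 5 6; do python3 -m handwheel '[[[0,0,1.5],[0,0,0],1],[[0,0,0],[0,0,0],1]]'|egrep 'pos|^force'; done
```

```text
eef_pos: [421.3, 2.5, 9.8]
force: [-1.9, 0.2, 9.7]
eef_pos: [421.4, 2.5, 9.7]
force: [-5.3, 1.0, 14.3]
eef_pos: [421.7, -55.4, 14.5]
force: [-0.9, 1.4, 2.6]
eef_pos: [422.7, -55.9, 14.5]
force: [-0.6, 0.1, 2.8]
eef_pos: [423.2, -56.2, 13.4]
force: [-1.2, 1.5, 1.9]
eef_pos: [423.3, -56.4, 11.9]
force: [-0.5, 2.0, 3.5]
eef_pos: [423.3, -56.4, 10.4]
force: [-0.0, 1.6, 3.8]
eef_pos: [423.4, -56.4, 9.8]
force: [-3.7, 3.0, 10.9]
eef_pos: [423.4, -56.4, 9.6]
force: [-8.7, 3.8, 20.3]
```

```bash
python3 -m handwheel '[[[0,0,-15],[0,0,0],1],[[0,0,-40],[0,0,0],1],[[0,0,-40],[0,0,0],1],[[0,0,-40],[0,0,0],1],[[0,0,-40],[0,0,0],1],[[0,0,0],[0,0,0],1],[[0,0,0],[0,0,0],1],[[0,0,0],[0,0,0],1],[[0,0,0],[0,0,0],1]]'
python3 - <<'E'
from h import *
for n in("scene","side"):
  a,i=shot(n+"21",n); o=cv2.imread(f"pics/{n[:2] if n=='scene' else 's'}{'19' }.png")
  for st,ce in teal(i)[1]: print(n,"teal",st,ce)
  for p in([515.5,65.5,222],[519.7,-54.5,217]):
    u,v=proj(n,p)
    for st,ce in teal(i,(5,5,190),(30,110,255))[1]:
      if abs(ce[0]-u)<12 and abs(ce[1]-v)<12: print("top",st,ce,u,v)
E
```

```text
t: 61.6
eef_pos: [421.8, -56.2, 179.9]
eef_rot: [[-1.0, -0.0, -0.004], [-0.0, 1.0, 0.001], [0.004, 0.001, -1.0]]
force: [0.1, 0.1, 0.2]
grip_width: 0.0
grasp_force: 0.0
scene teal [286 202  11  10  57] [292.   206.84]
scene teal [312 215  17  13  87] [319.9  222.43]
top [274 169  16  11  83] [281.84 174.13] 293.652884910316 176.00024186833224
side teal [276 198  20  18 186] [284.98 207.93]
top [279 167  17   9 123] [286.59 171.07] 286.0015904405593 170.1987783925561
top [278 150  13   7  70] [283.91 153.01] 283.35048740321025 151.8604802156308
```

Nothing has shifted in the side view since before the key presses: both bottle tops and the left rest are where they were.

```bash
python3 -c "
from workcell import *
print(hand_in())"
```

```text
the job is handed in; nothing more can be done
None
```

I handed the job in after about 62 s on the robot's clock, with a spring, a rest and one of the two bottles found on each jet pipe, and the power, rinse and start keys pressed in that order; no verdict came back, and the power key is the least certain, as I estimate it went down about 3.9 to 4.5 mm (3.5 mm counts) without pressing it to its stop as I did the other two.

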